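# Scoop protective caps from the bin onto the counting balance

## Robot

A 7-joint arm with a two-finger parallel gripper is mounted at the origin on the work surface. World frame = base frame: x ahead of the robot, y to its left, z up, the work surface at z = 0. Lengths are in mm, angles in rad, forces in N, time in s.
With the tool pointing down it reaches from about 425 to 925 mm from the base axis. Payload 6.8 kg.
Tool frame: the origin (TCP) lies at the very end of the fingers, on their centre line; the grasp point (between the pads) lies 19 mm behind it; z points along the fingers, y is the line along which they close (so a half turn about z gives the same grasp; the last joint's range is limited). The gripper opens to 85 mm and grips with 20 to 120 N. Pads are 22 mm wide; open, the fingers measure 114 mm over their backs; the gripper's body (76 mm by 85 mm) begins 54 mm behind the grasp point. The pads swing forward as they close: fully open they stand 13 mm farther back than shut.
Start: joints at [1.124, 0.477, 0.022, 1.555, -0.011, 1.109, -0.083], TCP at [224.35, -636.644, 196.108] pointing down, gripper open.
Joint ranges: [-2.96, 2.96], [-0.34, 2.1], [-1.41, 1.46], [0.24, 2.44], [-1.37, 4.51], [0.17, 1.92], [-2.96, 2.96]. Speed limits (rad/s): [2.39, 2.39, 3.14, 3.14, 3.14, 3.14, 3.14].

## Interface

Orientations are given as a unit quaternion [w, x, y, z].
In Python, from cell import arm, eyes, finish_job gives the robot as it stands. The module is installed in compiled form; this text tells all that it offers.
- The arm moves only by the shell command python3 -m handwheel 'ROWS' [FORCE]. ROWS is JSON, a list of rows, each a list of 3 entries, a list of its own where there are three numbers: the finger opening in m, from 0 to 0.0854, then the shift along the tool's x, y, z in m, then the turn, a rotation vector about the tool's x, y, z in degrees. A call has exactly 5 rows; each row is the pose to reach, as a shift and turn from the pose commanded when the call began, along the tool's axes at that moment; what a row does not reach only later rows make up. A row lasts 1/8 s, in which the tool goes at most 62.5 mm and 10.7 degrees, less where a joint would pass 70% of its speed; a pose out of reach is approached as far as the arm can. A call with a gripper value outside its range is refused whole. The fingers move at their own pace and stop on an object; FORCE is the grip in N (left out, the last holds). Time passes only in rows, so rows that repeat a pose let the fingers close, or fill a call up. It gives the time, the measured TCP pose, the force, the opening and the grip force at its end, in the units of the state.
- arm.observe(): the state, without advancing time (a new reading comes with each control period).
- eyes.get_image(name): name is "scene" or "side" or "wrist"; returns the picture (384x512x3 uint8, blue, green, red); there is no depth.
- eyes.camera_model(name): a dict with "camera_matrix" (3x3 intrinsics, pixels), "rvec" (rotation vector, rad) and "tvec" (3), from world to camera coordinates, as OpenCV has them. Camera axes: x right, y down, z forward; pixel columns grow to the right and rows downward; lengths in mm; the calibration is good to about 2 mm. A picture is of the moment at which its call begins: read the wrist's pose just before it. camera_model takes no time and is no camera call; for the wrist camera it gives the pose at the moment of the call.
- finish_job(): hands the job in; it is judged then, once.
The state is a dict: "time": time; "joint_positions": joint angles; "qd": joint speeds; "tau": joint torques, N m; "tcp_pos": TCP position; "tool_rot": TCP orientation; "ft_force": force on the tool from outside, world axes, zero at the start; "moment": the same for the moment, N m; "finger_gap": finger opening in mm; "grasp_force": force on a finger pad.
Only numpy, scipy, OpenCV 4.12 (cv2) and the standard library are available. Lean on these libraries where they do the work, as an engineer would, in place of code of your own. Each camera call takes 0.05 s, during which the arm holds its last target. There are 200 camera calls.

## Task

With the scoop, lift at least three of the six green caps at once out of the red bin and tip them gently, from close above, into the steel bowl of the balance, then set the scoop back down on its pan in the middle of its black mat and let go. Handle the caps only with the scoop: every cap must finish in the bowl or still in the bin, none spilled or left in the scoop. Do not bump the balance hard or disturb the instrument cube, the tape or the post.

Things in the scene. Friction and masses are not known exactly. Their poses are not given: they have to be found in the camera images.
- scoop: Hand scoop, about 0.16 kg: open-fronted aluminium pan, blue handle, standing on its pan on the mat, handle towards the robot. Origin: centre of the pan's underside; +x out of the open front, z up. Pan 90 mm long (x -45 to +45), 90 wide, floor 2.5 thick (1.6 at the lip); back wall 36 high; side walls 32 high to x = +15, then 16 high to x = +37.
- scoop_grip (a point): Middle of the blue handle, where to hold it: scoop x = -100, z = 75 mm. The handle is a bar 16 mm wide (flat parallel sides, across y), 24 mm deep, 125 mm long, rising backwards (-x) from the pan's back wall (x = -45, z = 26) at 40 degrees above the pan's floor to x = -137, z = 106.
- scoop_lip (a point): Middle of the pan's open front edge, underside: scoop x = +45, z = 0.
- scoop_pan (a point): A point in the middle of the pan, 18 mm above its underside.
- bin: Fixed open red picking bin, 204 mm long (x -121 to +83) by 116 wide (y). Origin at its underside; low front at -x, towards the robot. Inside: flat floor at z = 4 mm from x = -116 to +60, width 106 (y +-53); front wall only 25 mm high, side walls 60; the back wall starts at x = +60 and leans back 18 degrees from upright, to x = +78 at its 60 mm top.
- scale: Fixed grey counting balance, 160 by 160 by 42 mm, with an open steel bowl on top. Origin under its centre.
- bowl_in (a point): Centre of the bowl's inner floor, 50 mm above the table. The bowl's wall flares from 60 mm radius at the floor to 77 mm at the rim, which is 96 mm above the table.
- mat: Fixed black rubber mat, 160 by 130 by 3 mm; origin under its centre. The scoop starts and ends on it.
- module: Bystander: black instrument cube with a blue side and a short steel snout, 60 mm, loose. Origin at its underside.
- tape: Bystander: roll of white tape lying flat, 90 mm across, 24 mm high, loose.
- post: Bystander: dark steel post, 25 mm across and 65 mm high on a 60 mm round foot, loose.
- cap0: Green smooth plastic protective cap, a drum 26 mm across and 24 mm high with well rounded edges, 12 g, slippery (friction about 0.25). Origin at its centre. Six alike stand in two rows of three in the rear part of the bin (bin x -18 to +48 mm), its front part empty.
- cap1: Green smooth plastic protective cap, as cap0.
- cap2: Green smooth plastic protective cap, as cap0.
- cap3: Green smooth plastic protective cap, as cap0.
- cap4: Green smooth plastic protective cap, as cap0.
- cap5: Green smooth plastic protective cap, as cap0.

How it is judged (in metres and radians):
On the way, in this order (a step that is already met when the one before it is completed fails the run):
1. at least three caps are lifted clear of the bin in the scoop (height (world z) of scoop_pan above 0.11 m and (distance between each of cap0, cap1, cap2 and scoop_pan below 0.055 m or distance between each of cap0, cap1, cap3 and scoop_pan below 0.055 m or distance between each of cap0, cap1, cap4 and scoop_pan below 0.055 m or distance between each of cap0, cap1, cap5 and scoop_pan below 0.055 m or distance between each of cap0, cap2, cap3 and scoop_pan below 0.055 m or distance between each of cap0, cap2, cap4 and scoop_pan below 0.055 m or distance between each of cap0, cap2, cap5 and scoop_pan below 0.055 m or distance between each of cap0, cap3, cap4 and scoop_pan below 0.055 m or distance between each of cap0, cap3, cap5 and scoop_pan below 0.055 m or distance between each of cap0, cap4, cap5 and scoop_pan below 0.055 m or distance between each of cap1, cap2, cap3 and scoop_pan below 0.055 m or distance between each of cap1, cap2, cap4 and scoop_pan below 0.055 m or distance between each of cap1, cap2, cap5 and scoop_pan below 0.055 m or distance between each of cap1, cap3, cap4 and scoop_pan below 0.055 m or distance between each of cap1, cap3, cap5 and scoop_pan below 0.055 m or distance between each of cap1, cap4, cap5 and scoop_pan below 0.055 m or distance between each of cap2, cap3, cap4 and scoop_pan below 0.055 m or distance between each of cap2, cap3, cap5 and scoop_pan below 0.055 m or distance between each of cap2, cap4, cap5 and scoop_pan below 0.055 m or distance between each of cap3, cap4, cap5 and scoop_pan below 0.055 m)), for 0.2 s.
2. at least three caps are in the bowl ((distance between each of cap0, cap1, cap2 and bowl_in below 0.08 m or distance between each of cap0, cap1, cap3 and bowl_in below 0.08 m or distance between each of cap0, cap1, cap4 and bowl_in below 0.08 m or distance between each of cap0, cap1, cap5 and bowl_in below 0.08 m or distance between each of cap0, cap2, cap3 and bowl_in below 0.08 m or distance between each of cap0, cap2, cap4 and bowl_in below 0.08 m or distance between each of cap0, cap2, cap5 and bowl_in below 0.08 m or distance between each of cap0, cap3, cap4 and bowl_in below 0.08 m or distance between each of cap0, cap3, cap5 and bowl_in below 0.08 m or distance between each of cap0, cap4, cap5 and bowl_in below 0.08 m or distance between each of cap1, cap2, cap3 and bowl_in below 0.08 m or distance between each of cap1, cap2, cap4 and bowl_in below 0.08 m or distance between each of cap1, cap2, cap5 and bowl_in below 0.08 m or distance between each of cap1, cap3, cap4 and bowl_in below 0.08 m or distance between each of cap1, cap3, cap5 and bowl_in below 0.08 m or distance between each of cap1, cap4, cap5 and bowl_in below 0.08 m or distance between each of cap2, cap3, cap4 and bowl_in below 0.08 m or distance between each of cap2, cap3, cap5 and bowl_in below 0.08 m or distance between each of cap2, cap4, cap5 and bowl_in below 0.08 m or distance between each of cap3, cap4, cap5 and bowl_in below 0.08 m)), for 0.3 s.
At the end, for the whole second after the job is handed in: At least three caps lie in the bowl (within 80 mm of its floor's centre) and every other cap is in the bowl or inside the bin; the scoop is at rest standing level on its pan (within 0.1 rad) on the mat, its origin within 45 mm of the mat's centre, released ((distance between each of cap0, cap1, cap2 and bowl_in below 0.08 m or distance between each of cap0, cap1, cap3 and bowl_in below 0.08 m or distance between each of cap0, cap1, cap4 and bowl_in below 0.08 m or distance between each of cap0, cap1, cap5 and bowl_in below 0.08 m or distance between each of cap0, cap2, cap3 and bowl_in below 0.08 m or distance between each of cap0, cap2, cap4 and bowl_in below 0.08 m or distance between each of cap0, cap2, cap5 and bowl_in below 0.08 m or distance between each of cap0, cap3, cap4 and bowl_in below 0.08 m or distance between each of cap0, cap3, cap5 and bowl_in below 0.08 m or distance between each of cap0, cap4, cap5 and bowl_in below 0.08 m or distance between each of cap1, cap2, cap3 and bowl_in below 0.08 m or distance between each of cap1, cap2, cap4 and bowl_in below 0.08 m or distance between each of cap1, cap2, cap5 and bowl_in below 0.08 m or distance between each of cap1, cap3, cap4 and bowl_in below 0.08 m or distance between each of cap1, cap3, cap5 and bowl_in below 0.08 m or distance between each of cap1, cap4, cap5 and bowl_in below 0.08 m or distance between each of cap2, cap3, cap4 and bowl_in below 0.08 m or distance between each of cap2, cap3, cap5 and bowl_in below 0.08 m or distance between each of cap2, cap4, cap5 and bowl_in below 0.08 m or distance between each of cap3, cap4, cap5 and bowl_in below 0.08 m) and (distance between cap0 and bowl_in below 0.08 m or (x of cap0 in the frame of bin between -0.116 and 0.078 m and y of cap0 in the frame of bin between -0.053 and 0.053 m and height (world z) of cap0 below 0.09 m)) and (distance between cap1 and bowl_in below 0.08 m or (x of cap1 in the frame of bin between -0.116 and 0.078 m and y of cap1 in the frame of bin between -0.053 and 0.053 m and height (world z) of cap1 below 0.09 m)) and (distance between cap2 and bowl_in below 0.08 m or (x of cap2 in the frame of bin between -0.116 and 0.078 m and y of cap2 in the frame of bin between -0.053 and 0.053 m and height (world z) of cap2 below 0.09 m)) and (distance between cap3 and bowl_in below 0.08 m or (x of cap3 in the frame of bin between -0.116 and 0.078 m and y of cap3 in the frame of bin between -0.053 and 0.053 m and height (world z) of cap3 below 0.09 m)) and (distance between cap4 and bowl_in below 0.08 m or (x of cap4 in the frame of bin between -0.116 and 0.078 m and y of cap4 in the frame of bin between -0.053 and 0.053 m and height (world z) of cap4 below 0.09 m)) and (distance between cap5 and bowl_in below 0.08 m or (x of cap5 in the frame of bin between -0.116 and 0.078 m and y of cap5 in the frame of bin between -0.053 and 0.053 m and height (world z) of cap5 below 0.09 m)) and horizontal distance between scoop and mat below 0.045 m and height (world z) of scoop below 0.01 m and angle between scoop's own z axis and vertical below 0.1 rad and linear speed of scoop below 0.03 m/s); the robot touches nothing.
It fails at once if a cap is touched by the fingers (contact force between the fingers and cap0 above 0.5 N or contact force between the fingers and cap1 above 0.5 N or contact force between the fingers and cap2 above 0.5 N or contact force between the fingers and cap3 above 0.5 N or contact force between the fingers and cap4 above 0.5 N or contact force between the fingers and cap5 above 0.5 N).
It fails at once if a cap drops into the bowl from too high (faster than 1.7 m/s, a fall of about 150 mm) ((distance between cap0 and bowl_in below 0.09 m and linear speed of cap0 above 1.7 m/s) or (distance between cap1 and bowl_in below 0.09 m and linear speed of cap1 above 1.7 m/s) or (distance between cap2 and bowl_in below 0.09 m and linear speed of cap2 above 1.7 m/s) or (distance between cap3 and bowl_in below 0.09 m and linear speed of cap3 above 1.7 m/s) or (distance between cap4 and bowl_in below 0.09 m and linear speed of cap4 above 1.7 m/s) or (distance between cap5 and bowl_in below 0.09 m and linear speed of cap5 above 1.7 m/s)).
It fails at once if the balance is bumped with more than 20 N by the scoop or the robot (contact force between any of scoop, the arm, the fingers and scale above 20 N).
It fails at once if a bystander is moved more than 30 mm (distance of any of module, tape, post from where it was at the start of the episode above 0.03 m).
It also fails if it takes over 66 s, if anything falls off the work surface, if the arm or the gripper's body presses on something with over 40 N, if the wrist force passes 120 N, or if a joint passes its speed limit or range.

## Working session

There is one attempt and no reset: what is moved stays moved. The work goes in short steps, Python scripts to look and compute and a shell command to move; the robot and the scene stay as the last step left them, time stands still between calls to the robot, and variables do not carry over. Pictures are saved under pics/ and viewed, at most 10 in all, crops included, and the job is handed in when it is done.

```bash
mkdir -p pics; ls; python3 - <<'E'
from cell import arm, eyes
import cv2,numpy as np
a=eyes.get_image("scene");b=eyes.get_image("side")
cv2.imwrite("pics/scene0.png",a);cv2.imwrite("pics/side0.png",b)
for n in("scene","side","wrist"):
    m=eyes.camera_model(n);R=cv2.Rodrigues(np.array(m["rvec"]))[0];print(n,np.round(m["camera_matrix"],1).tolist(),(-R.T@np.array(m["tvec"]).reshape(3)).round(1), R[2].round(2))
s=arm.observe();print({k:np.round(v,3).tolist() for k,v in s.items()})
E
```

```text
pics
scene [[474.0, 0.0, 249.7], [0.0, 474.0, 191.0], [0.0, 0.0, 1.0]] [1119.9  812.6  988.1] [-0.42 -0.6  -0.69]
side [[400.2, 0.0, 258.7], [0.0, 400.2, 185.4], [0.0, 0.0, 1.0]] [353.8 614.4 735.4] [ 0.22 -0.66 -0.71]
wrist [[288.4, 0.0, 256.5], [0.0, 288.4, 193.9], [0.0, 0.0, 1.0]] [ 296.8 -610.9  372.8] [-0.28 -0.1  -0.95]
{'time': 0.1, 'joint_positions': [1.124, 0.478, 0.022, 1.556, -0.011, 1.109, -0.083], 'qd': [-0.002, -0.003, -0.0, -0.002, -0.001, 0.001, 0.002], 'tau': [0.005, -59.775, 1.614, -28.195, 0.013, 0.005, -0.0], 'tcp_pos': [224.1, -636.079, 195.207], 'tool_rot': [-0.001, 0.986, 0.169, -0.0], 'ft_force': [0.959, 0.151, -0.021], 'moment': [-0.004, 0.005, -0.024], 'grasp_force': 0.0, 'finger_gap': 85.573}
```

View pics/scene0.png

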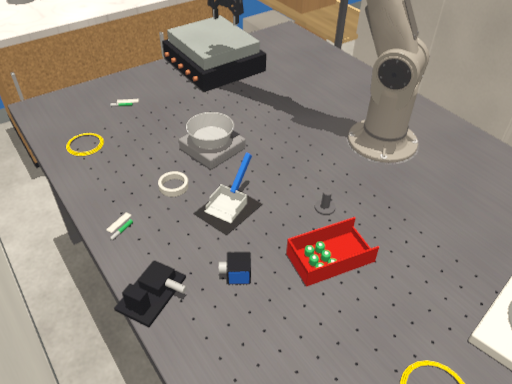

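View pics/side0.png

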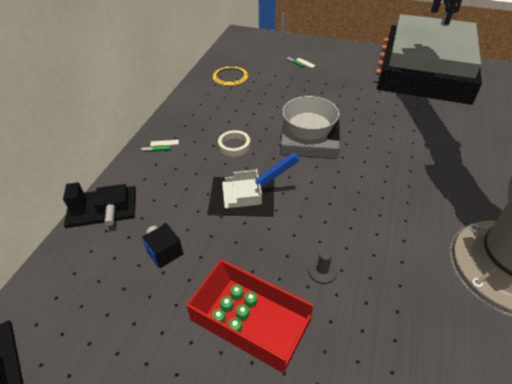

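The scene view shows the scoop on the mat at (226,206) with its blue handle going to (247,157), the bowl at (210,132), and the red bin at (331,250) with the caps around (317,254). The post is at (325,202), the tape at (173,183) and the cube at (237,268). The side view agrees: bin (250,312), scoop (242,188), bowl (310,118).

```bash
cat > h.py <<'E'
import cv2,numpy as np
from cell import arm,eyes
def cam(n):
    m=eyes.camera_model(n);K=np.array(m["camera_matrix"]);R=cv2.Rodrigues(np.array(m["rvec"]))[0];t=np.array(m["tvec"]).reshape(3)
    return K,R,t
def plane(c,uv,z):
    K,R,t=c;C=-R.T@t;uv=np.atleast_2d(uv).astype(float)
    d=(R.T@np.linalg.inv(K)@np.c_[uv,np.ones(len(uv))].T).T
    return C+d*((z-C[2])/d[:,2])[:,None]
def proj(c,P):
    K,R,t=c;p=(K@(R@np.atleast_2d(P).T+t[:,None])).T;return p[:,:2]/p[:,2:]
def tri(c1,u1,c2,u2):
    P=[c[0]@np.c_[c[1],c[2]] for c in(c1,c2)]
    X=cv2.triangulatePoints(P[0],P[1],np.float64(u1).reshape(-1,2).T,np.float64(u2).reshape(-1,2).T);return (X[:3]/X[3]).T
def hsv(im,lo,hi):
    return cv2.inRange(cv2.cvtColor(im,cv2.COLOR_BGR2HSV),lo,hi)
def blobs(m,amin):
    n,l,s,c=cv2.connectedComponentsWithStats(m);return [(c[i],s[i],l==i) for i in range(1,n) if s[i][4]>=amin]
E
python3 - <<'E'
from h import *
S={n:(cv2.imread(f"pics/{n}0.png"),cam(n)) for n in("scene","side")}
H={};G={}
for n,(im,c) in S.items():
    m=hsv(im,(105,150,60),(125,255,255))
    bs=[b for b in blobs(m,60)];print(n,"blue",[(b[0].round(),b[1][4]) for b in bs])
    for b in bs:
        ys,xs=np.nonzero(b[2]);p=np.c_[xs,ys].astype(float);mu=p.mean(0);u,s,vt=np.linalg.svd(p-mu,full_matrices=False);q=(p-mu)@vt[0]
        if s[0]/s[1]>3:
            H[n]=np.array(sorted([mu+vt[0]*q.min(),mu+vt[0]*q.max()],key=lambda a:a[1]));print(H[n])
    r=hsv(im,(0,150,60),(8,255,255))|hsv(im,(172,150,60),(180,255,255))
    b=max(blobs(r,500),key=lambda b:b[1][4]);print(b[1])
    ct=max(cv2.findContours(b[2].astype(np.uint8),0,2)[0],key=cv2.contourArea)
    hull=cv2.convexHull(ct);print("hull",cv2.approxPolyDP(hull,2.5,True)[:,0].tolist())
    g=hsv(im,(50,80,40),(90,255,255));x,y,w,h=b[1][:4]
    for b in blobs(g,25):
        if x<b[0][0]<x+w and y<b[0][1]<y+h: print("cap",b[0].round(1),b[1][4],plane(c,b[0],18).round(0))
    k=hsv(im,(0,0,0),(180,255,32))
    for b in blobs(k,400):
        if abs(b[0]-((226,206) if n=="scene" else (240,196))).max()<40:
            ct=max(cv2.findContours(b[2].astype(np.uint8),0,2)[0],key=cv2.contourArea)
            ap=cv2.approxPolyDP(cv2.convexHull(ct),3,True)[:,0];print("mat",ap.tolist());print(plane(c,ap,3).round(0))
print("handle",tri(S["scene"][1],H["scene"],S["side"][1],H["side"]).round(1))
E
```

```text
scene blue [(array([252.,   9.]), np.int32(354)), (array([241., 172.]), np.int32(262)), (array([239., 277.]), np.int32(255))]
[[248.66808455 153.2820282 ]
 [232.5770796  191.39932202]]
[ 287  217   92   69 3282]
hull [[354, 217], [378, 246], [374, 261], [306, 285], [287, 255], [288, 239]]
cap [322.5 252. ] 140 [[504. 269.  18.]]
cap [311.5 256.5] 142 [[538. 264.  18.]]
side blue [(array([267.,  14.]), np.int32(421)), (array([278., 169.]), np.int32(452)), (array([150., 251.]), np.int32(89))]
[[297.30035521 155.0143067 ]
 [257.57141994 183.21389216]]
[[143.52121574 239.26978714]
 [157.34632501 263.8048515 ]]
[ 186  259  127  114 6989]
hull [[220, 259], [312, 304], [310, 319], [284, 372], [191, 320], [186, 305]]
cap [236.4 292.6] 101 [[528. 246.  18.]]
cap [243.6 310.7] 313 [[502. 278.  18.]]
cap [223.6 308.7] 195 [[540. 286.  18.]]
handle [[677.3 266.4 351.5]
 [697.4 237.1 234.6]]
```

```bash
python3 - <<'E'
import cv2,numpy as np
a=cv2.imread("pics/scene0.png")[90:300,140:390];b=cv2.imread("pics/side0.png")[85:370,160:360]
cv2.imwrite("pics/c1.png",np.hstack([cv2.resize(a,None,fx=2,fy=2,interpolation=2)[:420],cv2.resize(b,(295,420),interpolation=2)]))
E
```

```text
(no output)
```

View pics/c1.png

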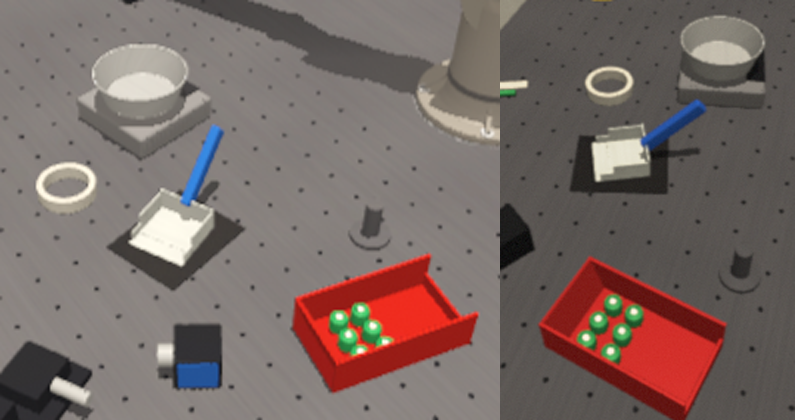

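The crop shows each bin corner and the six caps clearly. In the side view, the scoop's handle points right (−x) and the bin's low front faces the robot. Next I'll compute the poses.

```bash
python3 - <<'E'
from h import *
from scipy.optimize import least_squares
S={n:(cv2.imread(f"pics/{n}0.png"),cam(n)) for n in("scene","side")}
cs,cd=S["scene"][1],S["side"][1]
def bluelen(im,near):
    m=hsv(im,(105,150,60),(125,255,255));b=min(blobs(m,60),key=lambda b:np.hypot(*(b[0]-near)))
    ys,xs=np.nonzero(b[2]);p=np.c_[xs,ys].astype(float);mu=p.mean(0);vt=np.linalg.svd(p-mu,full_matrices=False)[2];q=(p-mu)@vt[0]
    return np.array(sorted([mu+vt[0]*q.min(),mu,mu+vt[0]*q.max()],key=lambda a:a[1]))
h1,h2=bluelen(S["scene"][0],(241,172)),bluelen(S["side"][0],(278,169))
h=tri(cs,h1,cd,h2);print("handle top,mid,low",h.round(1));d=h[2]-h[0];print("yaw",np.degrees(np.arctan2(d[1],d[0])),"slope",np.degrees(np.arctan2(-d[2],np.hypot(*d[:2]))))
print("rim corners tri",tri(cs,[[288,239],[354,217]],cd,[[220,259],[312,304]]).round(1))
obs=[(cs,(288,239),(83,-58,60)),(cs,(354,217),(-121,-58,60)),(cs,(378,246),(-121,58,60)),(cs,(374,261),(-121,58,0)),
(cd,(220,259),(83,-58,60)),(cd,(312,304),(-121,-58,60)),(cd,(186,305),(83,58,60)),(cd,(310,319),(-121,-58,0))]
def f(p):
    c,s=np.cos(p[2]),np.sin(p[2]);return np.concatenate([proj(k,[p[0]+c*P[0]-s*P[1],p[1]+s*P[0]+c*P[1],P[2]])[0]-u for k,u,P in obs])
r=least_squares(f,[500,260,0]);print("bin",r.x[:2].round(1),np.degrees(r.x[2]).round(1),"res",np.abs(r.fun).max().round(1),r.fun.round(1))
# bright things: bowl, pan
for n,(im,c) in S.items():
    k=hsv(im,(0,0,0),(180,255,46))
    for b in blobs(k,250):
        if abs(b[0]-((226,206) if n=="scene" else (240,196))).max()<40:
            ct=np.vstack(cv2.findContours(b[2].astype(np.uint8),0,2)[0]);ap=cv2.approxPolyDP(cv2.convexHull(ct),3,True)[:,0];print(n,"mat",ap.tolist(),plane(c,ap,3).round(0)[:,:2].tolist())
    print(im[(150,60) if 0 else (135,212)] if n=="scene" else im[118,310])
E
```

```text
handle top,mid,low [[494.2 -88.9 108.7]
 [536.1 -69.4  69. ]
 [579.8 -46.8  30.6]]
yaw 26.187833343318196 slope 39.31305782108659
rim corners tri [[575.4 208.1  59.4]
 [378.4 246.6  58.1]]
bin [506.9 279.4] -11.2 res 1.3 [-1.  -0.5  0.3 -0.9  1.1  0.4  0.7  0.2 -0.5 -0.7  0.9 -0.3 -1.3  0.
  0.2 -0.1]
[210 220 225]
side mat [[208, 213], [214, 178], [273, 180], [293, 187], [272, 215]] [[671.0, 60.0], [703.0, -55.0], [554.0, -95.0], [498.0, -86.0], [522.0, 20.0]]
[176 192 199]
```

```bash
cat >> h.py <<'E'
from scipy.spatial.transform import Rotation as Ro
def tool():
    s=arm.observe();q=s["tool_rot"];return np.array(s["tcp_pos"]),Ro.from_quat([q[1],q[2],q[3],q[0]]),s
def Rscoop(yaw,pitch): # scoop frame; pitch>0 = nose up (deg)
    return Ro.from_euler("ZY",[yaw,-pitch],degrees=True)
TD=Ro.from_matrix(np.array([[1,0,0],[0,-1,0],[0,0,-1]]).T) # tool down with tool x = scoop x
def rel(P,R):
    p,r,s=tool();d=r.inv().apply(np.array(P)-p)/1000;w=np.degrees((r.inv()*R).as_rotvec())
    print("shift",d.round(4).tolist(),"turn",w.round(2).tolist(),"rows",np.ceil(max(np.linalg.norm(d)/.0625,np.linalg.norm(w)/10.7)))
E
python3 - <<'E'
from h import *
for n,u in(("scene",(210,127.5)),("side",(310.5,115.5))): print(plane(cam(n),u,96).round(0))
print(tri(cam("scene"),[210,127.5],cam("side"),[310.5,115.5]))
rel([527,-73,160],Rscoop(26,0)*TD)
E
```

```text
[[ 513. -279.   96.]]
[[ 503. -271.   96.]]
[[ 505.90881973 -291.58103311   83.64171378]]
shift [0.4728, -0.4304, 0.0359] turn [-0.1, 0.0, -6.59] rows 11.0
```

```bash
python3 -m handwheel '[[0.085,[0.043,-0.039,0],[0,0,0]],[0.085,[0.086,-0.078,0],[0,0,0]],[0.085,[0.129,-0.117,0],[0,0,0]],[0.085,[0.172,-0.156,0],[0,0,0]],[0.085,[0.215,-0.195,0],[0,0,0]]]' 40
python3 -m handwheel '[[0.085,[0.043,-0.039,0],[0,0,0]],[0.085,[0.086,-0.078,0],[0,0,-2]],[0.085,[0.129,-0.117,0],[0,0,-4]],[0.085,[0.172,-0.156,0],[0,0,-6.6]],[0.085,[0.215,-0.195,0],[0,0,-6.6]]]'
python3 - <<'E'
from h import *
rel([527,-73,160],Rscoop(26,0)*TD);p,r,s=tool();print(p.round(1),np.round(s["joint_positions"],2))
np.save("w1.npy",np.array(cam("wrist"),dtype=object),allow_pickle=True)
im=eyes.get_image("wrist");cv2.imwrite("pics/w1.png",im)
E
```

```text
time: 0.72
tcp_pos: [362.8, -379.4, 195.9]
tool_rot: [-0.0, 0.986, 0.169, -0.0]
ft_force: [1.7, -0.9, 0.3]
finger_gap: 84.9
grasp_force: 0.0
time: 1.35
tcp_pos: [500.7, -124.3, 196.0]
tool_rot: [0.0, 0.974, 0.225, -0.0]
ft_force: [1.1, -0.1, 0.0]
finger_gap: 85.2
grasp_force: 0.0
shift [0.0461, -0.0345, 0.036] turn [0.0, 0.01, 0.02] rows 2.0
[ 500.7 -124.3  196. ] [ 0.38  0.23 -0.3   1.92  0.08  1.   -1.07]Traceback (most recent call last):
  File "<stdin>", line 3, in <module>
ValueError: could not broadcast input array from shape (3,3) into shape (3,)
```

```bash
python3 - <<'E'
from h import *
import pickle
pickle.dump(cam("wrist"),open("w1.pkl","wb"))
im=eyes.get_image("wrist");cv2.imwrite("pics/w1.png",im)
E
```

```text
(no output)
```

View pics/w1.png

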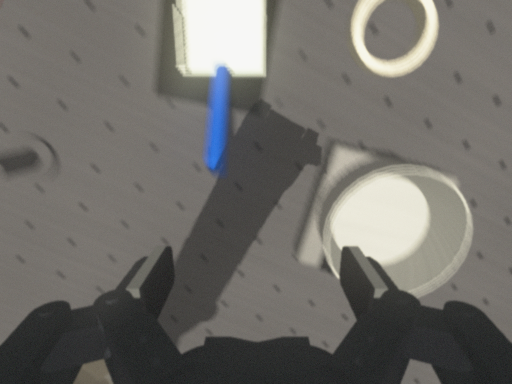

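The wrist view shows the handle running from (214,166) to (221,70), the pan's back edge from (183,76) to (267,76), the bowl rim centred near (397,231) and the bowl floor near (380,217).

```bash
python3 - <<'E'
from h import *
import pickle
c=pickle.load(open("w1.pkl","rb"));im=cv2.imread("pics/w1.png")
print("bowl rim",plane(c,[397,231],96).round(1),"rad",plane(c,[[322,231],[472,231]],96)[:,:2].round(0).tolist(),"floor",plane(c,[380,217],50).round(1))
g=cv2.cvtColor(im,cv2.COLOR_BGR2GRAY)
print("pan back corners",plane(c,[[178,76],[267,76]],39).round(1).tolist())
m=hsv(im,(105,150,60),(125,255,255));b=min(blobs(m,60),key=lambda b:np.hypot(*(b[0]-(217,120))))
ys,xs=np.nonzero(b[2])
for lo,hi in((75,85),(95,105),(115,125),(135,145),(155,163)):
    k=(ys>=lo)&(ys<hi);print((lo+hi)/2,xs[k].mean())
top=b[1][1];bot=top+b[1][3];print(top,bot)
xl=np.polyval(np.polyfit(ys,xs,1),[top,bot])
A=plane(c,[[xl[1],bot]],105);B=plane(c,[[xl[0],top]],30);print("ends",A,B,"yaw",np.degrees(np.arctan2(*(B-A)[0,[1,0]])))
h=tri(cam("scene"),[[248.7,153.3]],c,[[xl[1],bot]]);print("end tri",h)
E
```

```text
bowl rim [[ 519.1 -279.7   96. ]] rad [[484.0, -209.0], [554.0, -351.0]] floor [[ 517.1 -282.1   50. ]]
pan back corners [[557.4, -2.4, 39.0], [599.5, -88.6, 39.0]]
80.0 nan
100.0 218.8709677419355
120.0 218.38732394366198
140.0 216.69230769230768
159.0 214.69230769230768
86 170
ends [[497.33371806 -81.11135231 105.        ]] [[568.13310679 -46.31612675  30.        ]] yaw 26.172373777951357
end tri [[499.54773785 -81.24313631 115.46538512]]<stdin>:10: RuntimeWarning: Mean of empty slice.
  ret = ret.dtype.type(ret / rcount)
```

```bash
python3 -m handwheel '[[0.085,[0.0474,-0.035,0],[0,0,0]],[0.085,[0.0474,-0.035,0.045],[0,0,0]],[0.085,[0.0474,-0.035,0.09],[0,0,0]],[0.085,[0.0474,-0.035,0.12],[0,0,0]],[0.085,[0.0474,-0.035,0.137],[0,0,0]]]' 60
python3 -m handwheel '[[0.04,[0,0,0],[0,0,0]],[0.02,[0,0,0],[0,0,0]],[0.0,[0,0,0],[0,0,0]],[0.0,[0,0,0],[0,0,0]],[0.0,[0,0,0],[0,0,0]]]' 60
python3 -m handwheel '[[0.0,[0,0,0],[0,0,0]],[0.0,[0,0,0],[0,0,0]],[0.0,[0,0,0],[0,0,0]],[0.0,[0,0,0],[0,0,0]],[0.0,[0,0,0],[0,0,0]]]' 60
```

```text
time: 2.02
tcp_pos: [526.3, -73.8, 57.3]
tool_rot: [-0.0, 0.974, 0.225, -0.001]
ft_force: [-0.6, 0.4, 0.2]
finger_gap: 85.1
grasp_force: 0.0
time: 2.65
tcp_pos: [527.4, -74.1, 59.7]
tool_rot: [0.0, 0.974, 0.225, -0.0]
ft_force: [-2.3, -1.6, 5.3]
finger_gap: 12.8
grasp_force: 58.5
time: 3.28
tcp_pos: [527.1, -74.3, 59.4]
tool_rot: [0.0, 0.974, 0.225, -0.0]
ft_force: [-3.8, -2.0, 6.1]
finger_gap: 12.7
grasp_force: 58.7
```

```bash
python3 -m handwheel '[[0.0,[0,0,-0.03],[0,0,0]],[0.0,[0,0,-0.07],[0,0,0]],[0.0,[0,0,-0.12],[0,0,0]],[0.0,[0,0,-0.17],[0,0,0]],[0.0,[0,0,-0.19],[0,0,0]]]'
python3 - <<'E'
from h import *
a=eyes.get_image("side");b=eyes.get_image("wrist")
cv2.imwrite("pics/l1.png",np.hstack([cv2.resize(a[60:250,180:400],None,fx=1.8,fy=1.8),cv2.resize(b,(400,342))]))
print(np.round(tool()[2]["joint_positions"],2))
E
python3 -m handwheel '[[0.0,[0,0,0],[0,-10,0]],[0.0,[0,0,0],[0,-20,0]],[0.0,[0,0,0],[0,-30,0]],[0.0,[0,0,0],[0,-40,0]],[0.0,[0,0,0],[0,-50,0]]]'
python3 - <<'E'
from h import *
p,r,s=tool();print(np.round(s["joint_positions"],2)); print(r.as_matrix().round(2))
E
```

```text
time: 3.9
tcp_pos: [528.9, -73.4, 252.1]
tool_rot: [0.001, 0.974, 0.225, 0.002]
ft_force: [0.6, 0.2, -1.8]
finger_gap: 12.5
grasp_force: 58.8
[ 0.31  0.21 -0.33  1.81  0.08  1.13 -1.17]
time: 4.62
tcp_pos: [526.3, -74.1, 240.7]
tool_rot: [0.085, 0.891, 0.21, -0.393]
ft_force: [1.4, -1.6, -5.7]
finger_gap: 12.7
grasp_force: 58.8
[-0.13  0.69 -0.    1.36  0.24  1.89 -1.26]
[[ 0.6   0.44 -0.66]
 [ 0.31 -0.9  -0.32]
 [-0.74 -0.01 -0.68]]
```

View pics/l1.png

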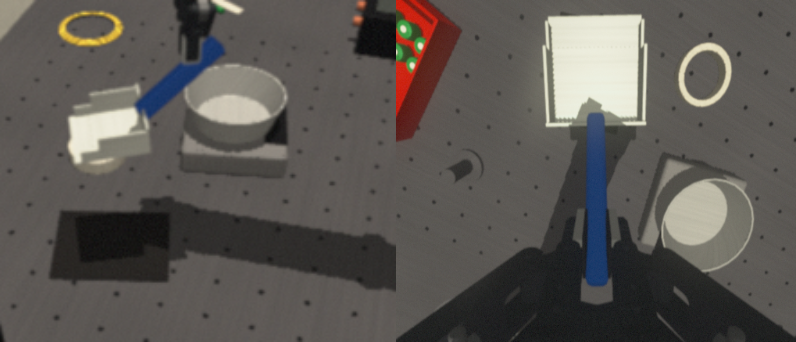

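The left half shows the scoop hanging straight in the gripper. The right half is the wrist view, with the pan spanning roughly (547..645, 15..125), the handle centred and the bin at upper left. A 47° nose-down tilt can be reached. I'll go back level and measure how the scoop sits in the grip.

```bash
python3 -m handwheel '[[0.0,[0,0,0],[0,10,0]],[0.0,[0,0,0],[0,20,0]],[0.0,[0,0,0],[0,30,0]],[0.0,[0,0,0],[0,40,0]],[0.0,[0,0,0],[0,49.5,0]]]'
python3 -m handwheel '[[0.0,[0,0,0],[0,0,0]],[0.0,[0,0,0],[0,0,0]],[0.0,[0,0,0],[0,0,0]],[0.0,[0,0,0],[0,0,0]],[0.0,[0,0,0],[0,0,0]]]'
python3 - <<'E'
from h import *
import pickle
p,r,s=tool();print(r.as_matrix().round(3).tolist(),np.round(s["joint_positions"],2))
c=cam("wrist");pickle.dump((c,p,r),open("w2.pkl","wb"));b=eyes.get_image("wrist");cv2.imwrite("pics/w2.png",b)
cv2.imwrite("pics/w2c.png",cv2.resize(b[0:190,160:360],None,fx=3,fy=3,interpolation=2))
E
```

```text
time: 5.25
tcp_pos: [526.1, -76.0, 243.9]
tool_rot: [-0.008, 0.974, 0.225, 0.022]
ft_force: [-0.8, -0.4, -1.7]
finger_gap: 12.6
grasp_force: 59.2
time: 5.88
tcp_pos: [526.9, -75.5, 244.7]
tool_rot: [-0.008, 0.974, 0.225, 0.02]
ft_force: [-0.3, -1.3, -2.4]
finger_gap: 12.7
grasp_force: 58.8
[[0.898, 0.439, 0.034], [0.438, -0.899, 0.025], [0.042, -0.007, -0.999]] [ 0.11  0.18 -0.08  1.86 -0.01  1.07 -1.08]
```

View pics/w2c.png

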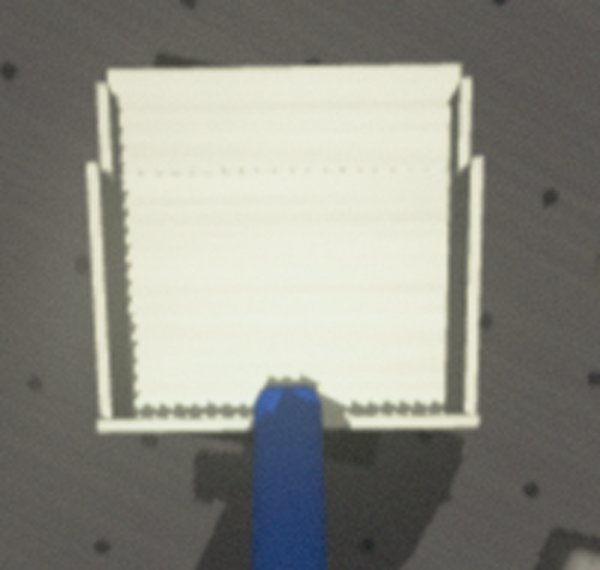

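The crop shows the lip corners at (108,70) and (461,65), the back wall's top corners at (98,432) and (480,427), and the side-wall step corners at (88,163) and (483,157). I'll solve the scoop's pose in the tool from these.

```bash
python3 - <<'E'
from h import *
import pickle
(K,R,t),p,r=pickle.load(open("w2.pkl","rb"))
px=np.array([[108,70],[461,65],[98,432],[480,427],[88,163],[483,157],[99,85],[470,78]],float)/3+[160,0]
ob=np.array([[45,45,1],[45,-45,1],[-45,45,36],[-45,-45,36],[15,45,32],[15,-45,32],[37,45,16],[37,-45,16]],float)
ok,rv,tv=cv2.solvePnP(ob,px,K,None)
e=cv2.projectPoints(ob,rv,tv,K,None)[0][:,0]-px;print("res",e.round(1).tolist())
Rs=R.T@cv2.Rodrigues(rv)[0];o=R.T@(tv.ravel()-t)
print("origin world",o.round(1),Rs.round(3).tolist(),"nose-up deg",np.degrees(np.arcsin(Rs[2,0])),"yaw",np.degrees(np.arctan2(Rs[1,0],Rs[0,0])))
RT=r.as_matrix();print("in tool",(RT.T@(o-p)).round(1),(RT.T@Rs).round(3).tolist())
E
```

```text
res [[0.2, 0.4], [-0.1, 0.1], [0.2, -0.1], [-0.2, -0.2], [-0.2, 0.2], [0.1, 0.2], [-0.5, -0.4], [0.6, -0.1]]
origin world [610.3 -33.5 179.5] [[0.89, -0.451, 0.061], [0.451, 0.892, 0.025], [-0.065, 0.005, 0.998]] nose-up deg -3.753521011792558 yaw 26.85238814662405
in tool [90.6 -0.7 69. ] [[0.994, -0.014, 0.107], [-0.014, -1.0, -0.002], [0.107, 0.001, -0.994]]
```

```bash
cat >> h.py <<'E'
Ot=np.array([90.6,-0.7,69.0]);Rt=Ro.from_matrix([[0.994,-0.007,0.107],[-0.007,-1,0],[0.107,0,-0.994]])
BIN=np.array([506.9,279.4,0]);BY=-11.2;BOWL=np.array([518,-281,50.])
def binw(x,y,z): return BIN+Ro.from_euler("Z",BY,degrees=True).apply([x,y,z])
def golip(L,yaw,pitch): # lip point to world L
    Rs=Rscoop(yaw,pitch);R=Rs*Rt.inv();o=np.array(L)-Rs.apply([45,0,0]);P=o-R.apply(Ot)
    print("tcp",P.round(0),"zdir",R.apply([0,0,1]).round(2),end=" ");rel(P,R)
def where():
    p,r,s=tool();Rs=r*Rt;o=p+r.apply(Ot);l=o+Rs.apply([45,0,0]);m=Rs.as_matrix()
    print("lip",l.round(1),"bin",Ro.from_euler("Z",-BY,degrees=True).apply(l-BIN).round(1),"pitch",np.degrees(np.arcsin(m[2,0])).round(1),"yaw",np.degrees(np.arctan2(m[1,0],m[0,0])).round(1),"roll",np.degrees(m[2,1]).round(1),"F",np.round(s["ft_force"],1),"gap",round(s["finger_gap"],1),"t",s["time"],"q",np.round(s["joint_positions"],2))
E
python3 - <<'E'
from h import *
c=cam("side")
pk=np.array([[613,303],[633,315],[598,322],[621,334],[586,339],[611,352]],float)
px=np.c_[160+(pk[:,0]-500)/1.475,85+pk[:,1]/1.474]
w=plane(c,px,20);print("caps bin",Ro.from_euler("Z",-BY,degrees=True).apply(w-BIN).round(0)[:,:2].tolist())
print("post",plane(cam("scene"),[325,209],0).round(0),plane(c,[323,271],0).round(0))
where()
golip(binw(-35,0,110),BY,-15)
E
```

```text
caps bin [[29.0, -32.0], [-4.0, -29.0], [32.0, 2.0], [-4.0, 1.0], [32.0, 29.0], [-5.0, 29.0]]
post [[380. 140.   0.]] [[375. 133.   0.]]
lip [650.4 -13.6 176.7] bin [ 197.7 -259.5  176.7] pitch -3.7 yaw 26.5 roll 0.4 F [-0.3 -0.1 -3.2] gap 12.8 t 5.925 q [ 0.11  0.18 -0.08  1.86 -0.01  1.07 -1.08]
tcp [353. 310. 204.] zdir [-0.15  0.03 -0.99] shift [0.0107, -0.4226, 0.0444] turn [1.66, -10.74, 37.64] rows 7.0
```

```bash
python3 -m handwheel '[[0.0,[0.0,-0.06,0],[0,-1,6]],[0.0,[0.0,-0.12,0],[0,-3,12]],[0.0,[0.0,-0.18,0],[0,-5,18]],[0.0,[0.0,-0.24,0],[0,-7,24]],[0.0,[0.005,-0.3,0],[0,-9,30]]]' 110
python3 - <<'E'
from h import *
where();golip(binw(-35,0,60),BY,-15)
E
```

```text
time: 6.55
tcp_pos: [398.7, 197.6, 247.6]
tool_rot: [0.005, 0.998, -0.037, -0.059]
ft_force: [1.6, -0.4, -1.9]
finger_gap: 10.1
grasp_force: 108.1
lip [524.2 188.3 158.5] bin [ 34.6 -86.  158.5] pitch -12.8 yaw -3.9 roll -0.7 F [ 1.6 -0.4 -1.9] gap 10.1 t 6.55 q [-0.3   0.13 -0.28  1.92 -0.03  1.2  -2.21]
tcp [353. 310. 154.] zdir [-0.15  0.03 -0.99] shift [-0.043, -0.1099, 0.0981] turn [1.69, -2.21, 7.27] rows 3.0
```

```bash
python3 -m handwheel '[[0.0,[-0.02,-0.055,0],[1,-1,4]],[0.0,[-0.043,-0.11,0],[1.7,-2.2,7.3]],[0.0,[-0.043,-0.11,0],[1.7,-2.2,7.3]],[0.0,[-0.043,-0.11,0.05],[1.7,-2.2,7.3]],[0.0,[-0.043,-0.11,0.098],[1.7,-2.2,7.3]]]'
python3 - <<'E'
from h import *
where();golip(binw(-35,0,12),BY,-15)
b=eyes.get_image("wrist");cv2.imwrite("pics/w3.png",b)
E
```

```text
time: 7.18
tcp_pos: [353.8, 307.9, 152.7]
tool_rot: [-0.008, 0.992, -0.099, -0.076]
ft_force: [-0.5, 0.3, -2.6]
finger_gap: 9.9
grasp_force: 108.3
lip [474.1 284.6  59.1] bin [-33.2  -1.2  59.1] pitch -14.9 yaw -11.0 roll 0.1 F [-0.5  0.3 -2.6] gap 9.9 t 7.175 q [-0.45  0.28 -0.36  1.99 -0.04  0.98 -2.54]
tcp [353. 310. 106.] zdir [-0.15  0.03 -0.99] shift [0.0055, -0.0017, 0.0466] turn [-0.07, -0.11, 0.16] rows 1.0
```

View pics/w3.png

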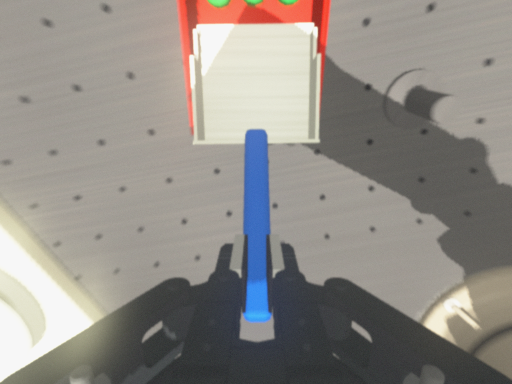

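The wrist view shows the scoop centred between the bin walls: pan edges at columns 190 and 321, walls at 182 and 330, and the caps ahead at the top edge. Next is the descent.

```bash
python3 -m handwheel '[[0.0,[0.003,-0.001,0.025],[0,0,0]],[0.0,[0.0055,-0.0017,0.0466],[0,0,0]],[0.0,[0.006,-0.0017,0.05],[0,0,0]],[0.0,[0.0065,-0.0017,0.0525],[0,0,0]],[0.0,[0.0065,-0.0017,0.0525],[0,0,0]]]'
python3 - <<'E'
from h import *
where();golip(binw(-30,0,4.5),BY,-9)
E
```

```text
time: 7.85
tcp_pos: [352.5, 310.4, 101.5]
tool_rot: [-0.008, 0.992, -0.099, -0.076]
ft_force: [0.2, 0.5, -2.4]
finger_gap: 9.9
grasp_force: 108.3
lip [472.8 287.1   7.9] bin [-34.9   0.9   7.9] pitch -14.9 yaw -11.0 roll 0.1 F [ 0.2  0.5 -2.4] gap 9.9 t 7.85 q [-0.46  0.35 -0.35  2.03 -0.01  0.87 -2.56]
tcp [348. 311.  85.] zdir [-0.05  0.01 -1.  ] shift [-0.0015, 0.0005, 0.0169] turn [-0.03, 5.92, 0.16] rows 1.0
```

```bash
python3 -m handwheel '[[0.0,[-0.0005,0,0.004],[0,1.5,0]],[0.0,[-0.001,0,0.0085],[0,3,0]],[0.0,[-0.0015,0.0005,0.0127],[0,4.5,0]],[0.0,[-0.0015,0.0005,0.0169],[0,5.9,0]],[0.0,[-0.0015,0.0005,0.0169],[0,5.9,0]]]'
python3 - <<'E'
from h import *
where();golip(binw(-30,0,3),BY,-9);golip(binw(30,0,4),BY,-8);golip(binw(55,0,4),BY,-6)
E
```

```text
time: 8.48
tcp_pos: [347.1, 310.3, 83.8]
tool_rot: [-0.002, 0.995, -0.099, -0.025]
ft_force: [-0.0, 0.7, -2.2]
finger_gap: 9.9
grasp_force: 108.2
lip [476.1 285.4   3.2] bin [-31.4  -0.1   3.2] pitch -9.1 yaw -11.0 roll -0.1 F [-0.   0.7 -2.2] gap 9.9 t 8.475 q [-0.55  0.33 -0.33  2.1   0.09  0.76 -2.7 ]
tcp [348. 311.  83.] zdir [-0.05  0.01 -1.  ] shift [0.0013, -0.0007, 0.0002] turn [0.06, 0.06, 0.25] rows 1.0
tcp [406. 299.  82.] zdir [-0.03  0.01 -1.  ] shift [0.0599, -0.0008, -0.0014] turn [0.07, 1.06, 0.25] rows 1.0
tcp [428. 295.  77.] zdir [ 0. -0. -1.] shift [0.0825, -0.0009, 0.0021] turn [0.08, 3.06, 0.26] rows 2.0
```

```bash
python3 -m handwheel '[[0.0,[0.0,0,0.0015],[0,0,0]],[0.0,[0,0,0.0025],[0,0,0]],[0.0,[0.005,0,0.0025],[0,0,0]],[0.0,[0.012,0,0.0025],[0,0,0]],[0.0,[0.02,0,0.0025],[0,0,0]]]'
python3 - <<'E'
from h import *
where()
E
```

```text
time: 9.1
tcp_pos: [367.9, 306.3, 80.6]
tool_rot: [-0.002, 0.995, -0.1, -0.026]
ft_force: [-0.4, 0.1, -1.6]
finger_gap: 10.1
grasp_force: 108.2
lip [ 4.968e+02  2.812e+02 -1.000e-01] bin [-10.2  -0.2  -0.1] pitch -9.1 yaw -11.0 roll -0.0 F [-0.4  0.1 -1.6] gap 10.1 t 9.1 q [-0.53  0.35 -0.32  2.08  0.09  0.76 -2.66]
```

```bash
python3 -m handwheel '[[0.0,[0.0,0,0.001],[0,0,0]],[0.0,[0,0,0.002],[0,0,0]],[0.0,[0.004,0,0.002],[0,0,0]],[0.0,[0.008,0,0.002],[0,0,0]],[0.0,[0.01,0,0.002],[0,0,0]]]'
python3 - <<'E'
from h import *
where()
b=eyes.get_image("wrist");a=eyes.get_image("side")
cv2.imwrite("pics/w4.png",np.hstack([cv2.resize(b[0:180,150:370],None,fx=2,fy=2),cv2.resize(a[230:384,150:340],(359,291))[:291] if 0 else cv2.resize(a[230:384,170:330],(360,360))]))
E
```

```text
time: 9.72
tcp_pos: [377.1, 304.5, 78.1]
tool_rot: [-0.002, 0.995, -0.1, -0.026]
ft_force: [-1.2, 0.4, -1.5]
finger_gap: 9.9
grasp_force: 108.2
lip [506.1 279.4  -2.5] bin [-0.8 -0.2 -2.5] pitch -9.1 yaw -11.0 roll -0.0 F [-1.2  0.4 -1.5] gap 9.9 t 9.725 q [-0.52  0.36 -0.31  2.06  0.1   0.76 -2.65]
```

View pics/w4.png

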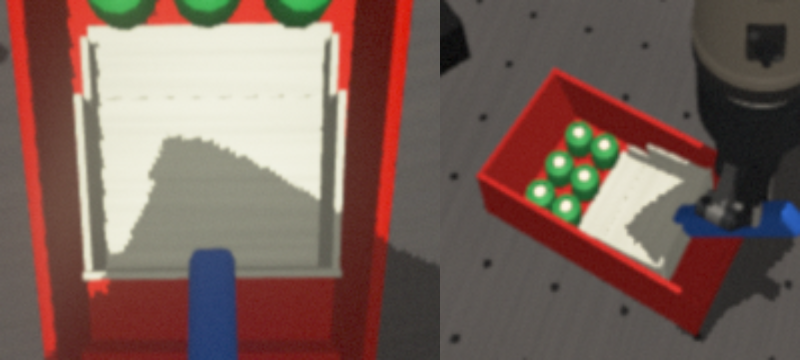

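Left half: the lip touches the front row of caps, and the pan corners are at lip (87,28) and (332,25), and back (83,279) and (342,276). I'll recompute how the scoop sits in the grip.

```bash
python3 - <<'E'
from h import *
K,R,t=cam("wrist");p,r,s=tool()
px=np.array([[87,28],[332,25],[83,279],[342,276],[75,95],[347,92],[82,38],[338,35]],float)/2+[150,0]
ob=np.array([[45,45,1],[45,-45,1],[-45,45,36],[-45,-45,36],[15,45,32],[15,-45,32],[37,45,16],[37,-45,16]],float)
ok,rv,tv=cv2.solvePnP(ob,px,K,None)
e=cv2.projectPoints(ob,rv,tv,K,None)[0][:,0]-px;print("res",e.round(1).tolist())
Rs=R.T@cv2.Rodrigues(rv)[0];o=R.T@(tv.ravel()-t);RT=r.as_matrix()
print("origin",o.round(1),"lip",(o+Rs@[45,0,0]).round(1),"pitch",np.degrees(np.arcsin(Rs[2,0])).round(1));print("in tool",(RT.T@(o-p)).round(1),(RT.T@Rs).round(3).tolist())
E
```

```text
res [[0.7, 0.0], [-0.5, 0.2], [0.3, 0.2], [-0.1, 0.2], [-0.1, -0.2], [-0.2, -0.2], [-0.5, -0.1], [0.4, -0.1]]
origin [467.4 286.8   8.6] lip [511.3 278.5   3.2] pitch -6.9
in tool [95.3 -0.7 64.7] [[0.998, -0.011, 0.069], [-0.011, -1.0, 0.004], [0.069, -0.005, -0.998]]
```

```bash
sed -i 's/^Ot=.*/Ot=np.array([95.3,-0.7,64.7]);Rt=Ro.from_matrix([[0.998,-0.008,0.069],[-0.008,-1,0],[0.069,0,-0.998]])/' h.py
python3 -m handwheel '[[0.0,[0.009,0,-0.0005],[0,0,0]],[0.0,[0.018,0,-0.001],[0,0,0]],[0.0,[0.027,0,-0.0014],[0,0,0]],[0.0,[0.036,0,-0.0018],[0,0,0]],[0.0,[0.042,0,-0.0021],[0,0,0]]]'
python3 - <<'E'
from h import *
where()
E
```

```text
time: 10.45
tcp_pos: [418.7, 295.9, 78.0]
tool_rot: [-0.002, 0.995, -0.1, -0.026]
ft_force: [-2.0, 0.4, -0.5]
finger_gap: 10.2
grasp_force: 108.2
lip [552.7 269.8   3.1] bin [46.8 -0.5  3.1] pitch -6.9 yaw -11.0 roll -0.0 F [-2.   0.4 -0.5] gap 10.2 t 10.45 q [-0.47  0.4  -0.29  2.    0.1   0.79 -2.59]
```

Smooth, with low forces. Next I'll push on to about x = 57 and look.

```bash
python3 -m handwheel '[[0.0,[0.003,0,-0.0002],[0,0,0]],[0.0,[0.006,0,-0.0003],[0,0,0]],[0.0,[0.009,0,-0.0005],[0,0,0]],[0.0,[0.011,0,-0.0005],[0,0,0]],[0.0,[0.011,0,-0.0005],[0,0,0]]]'
python3 - <<'E'
from h import *
where()
b=eyes.get_image("wrist");a=eyes.get_image("side")
cv2.imwrite("pics/w5.png",np.hstack([cv2.resize(b[0:180,150:370],None,fx=2,fy=2),cv2.resize(a[230:384,170:330],(360,360))]))
E
```

```text
time: 11.08
tcp_pos: [429.2, 293.9, 78.0]
tool_rot: [-0.002, 0.995, -0.1, -0.025]
ft_force: [0.2, 0.7, -1.4]
finger_gap: 10.2
grasp_force: 108.2
lip [563.2 267.9   3.1] bin [57.5 -0.4  3.1] pitch -6.9 yaw -11.0 roll -0.0 F [ 0.2  0.7 -1.4] gap 10.2 t 11.075 q [-0.46  0.41 -0.29  1.98  0.1   0.79 -2.57]
```

View pics/w5.png

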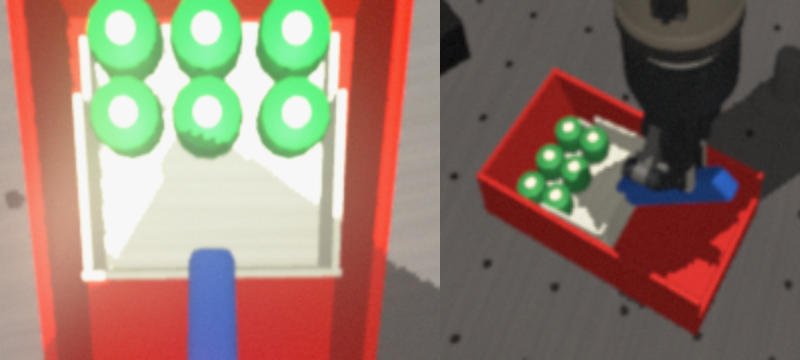

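All six caps stand on the pan in two rows of three, with the second row over the lip against the back wall. Next I'll level the pan, pivot nose-up along the leaning wall and lift.

```bash
python3 - <<'E'
from h import *
golip(binw(61,0,4),BY,-6.9);golip(binw(60.5,0,4),BY,0);golip(binw(61.5,0,15),BY,6);golip(binw(64,0,29),BY,14);golip(binw(66,0,43),BY,22);golip(binw(60,0,80),BY,24)
E
```

```text
tcp [433. 294.  79.] zdir [-0.05  0.01 -1.  ] shift [0.0035, -0.0009, -0.0011] turn [0.02, -0.03, 0.23] rows 1.0
tcp [424. 296.  62.] zdir [ 0.07 -0.01 -1.  ] shift [-0.0042, -0.0009, 0.0162] turn [0.06, 6.87, 0.23] rows 1.0
tcp [420. 297.  58.] zdir [ 0.17 -0.03 -0.98] shift [-0.0082, -0.0009, 0.0209] turn [0.1, 12.87, 0.24] rows 2.0
tcp [418. 297.  50.] zdir [ 0.3  -0.06 -0.95] shift [-0.0098, -0.0009, 0.0282] turn [0.14, 20.86, 0.24] rows 2.0
tcp [419. 297.  43.] zdir [ 0.43 -0.09 -0.9 ] shift [-0.0089, -0.0009, 0.0359] turn [0.19, 28.86, 0.24] rows 3.0
tcp [413. 298.  74.] zdir [ 0.46 -0.09 -0.88] shift [-0.0163, -0.0008, 0.0046] turn [0.2, 30.86, 0.24] rows 3.0
```

```bash
python3 -m handwheel '[[0.0,[0.0035,-0.0005,-0.0011],[0,0,0]],[0.0,[0.001,-0.0009,0.004],[0,2.3,0]],[0.0,[-0.0015,-0.0009,0.01],[0,4.6,0]],[0.0,[-0.0042,-0.0009,0.0162],[0,6.9,0.2]],[0.0,[-0.0042,-0.0009,0.0162],[0,6.9,0.2]]]'
python3 - <<'E'
from h import *
where();golip(binw(61.5,0,15),BY,6);golip(binw(64,0,29),BY,14);golip(binw(66,0,43),BY,22)
E
```

```text
time: 11.8
tcp_pos: [423.4, 296.1, 61.9]
tool_rot: [0.004, 0.994, -0.1, 0.034]
ft_force: [-2.2, -1.6, 2.5]
finger_gap: 9.8
grasp_force: 108.8
lip [565.2 268.2   3.9] bin [59.3  0.3  3.9] pitch -0.0 yaw -11.1 roll -0.1 F [-2.2 -1.6  2.5] gap 9.8 t 11.8 q [-0.58  0.39 -0.23  2.07  0.24  0.67 -2.75]
tcp [420. 297.  58.] zdir [ 0.17 -0.03 -0.98] shift [-0.0034, 0.0, 0.0042] turn [0.14, 6.02, 0.16] rows 1.0
tcp [418. 297.  50.] zdir [ 0.3  -0.06 -0.95] shift [-0.0059, 0.0, 0.0113] turn [0.19, 14.02, 0.17] rows 2.0
tcp [419. 297.  43.] zdir [ 0.43 -0.09 -0.9 ] shift [-0.0059, 0.0, 0.019] turn [0.24, 22.02, 0.18] rows 3.0
```

```bash
python3 -m handwheel '[[0.0,[-0.0017,0,0.0021],[0,3,0]],[0.0,[-0.0034,0,0.0042],[0,6,0]],[0.0,[-0.0042,0,0.0066],[0,8.7,0]],[0.0,[-0.005,0,0.009],[0,11.4,0]],[0.0,[-0.0059,0,0.0113],[0,14,0]]]'
python3 - <<'E'
from h import *
where();golip(binw(66,0,43),BY,22);golip(binw(64,0,90),BY,22)
E
```

```text
time: 12.42
tcp_pos: [420.1, 297.3, 51.1]
tool_rot: [0.016, 0.982, -0.1, 0.156]
ft_force: [0.2, -0.7, -3.7]
finger_gap: 9.8
grasp_force: 108.4
lip [571.5 267.1  30.1] bin [65.7  0.5 30.1] pitch 14.1 yaw -11.2 roll -0.1 F [ 0.2 -0.7 -3.7] gap 9.8 t 12.425 q [-1.31  0.39  0.44  2.25  0.3   0.42 -2.95]
tcp [419. 297.  43.] zdir [ 0.43 -0.09 -0.9 ] shift [-0.0037, 0.0006, 0.0077] turn [0.17, 7.89, 0.01] rows 1.0
tcp [417. 297.  90.] zdir [ 0.43 -0.09 -0.9 ] shift [0.0089, 0.0006, -0.0376] turn [0.17, 7.89, 0.01] rows 1.0
```

```bash
python3 -m handwheel '[[0.0,[0.0015,0,-0.005],[0,0,0]],[0.0,[0.0045,0,-0.014],[0,0,0]],[0.0,[0.0075,0,-0.024],[0,0,0]],[0.0,[0.0105,0,-0.034],[0,0,0]],[0.0,[0.014,0,-0.045],[0,0,0]]]'
python3 - <<'E'
from h import *
where();golip(binw(60,0,110),BY,25);golip(binw(60,0,110),20,25)
b=eyes.get_image("wrist");a=eyes.get_image("side")
cv2.imwrite("pics/w6.png",np.hstack([cv2.resize(b[0:180,150:370],None,fx=1.5,fy=1.5),cv2.resize(a[200:384,150:350],(294,270))]))
E
```

```text
time: 13.05
tcp_pos: [419.2, 296.4, 98.5]
tool_rot: [0.016, 0.983, -0.101, 0.155]
ft_force: [0.6, 0.9, -3.5]
finger_gap: 9.9
grasp_force: 108.4
lip [570.4 266.   77.2] bin [64.9 -0.8 77.2] pitch 14.0 yaw -11.3 roll -0.1 F [ 0.6  0.9 -3.5] gap 9.9 t 13.05 q [-1.32  0.28  0.45  2.22  0.31  0.55 -2.93]
tcp [413. 298. 101.] zdir [ 0.47 -0.09 -0.88] shift [-0.005, -0.0004, -0.0047] turn [0.25, 11.01, -0.03] rows 2.0
tcp [420. 215. 101.] zdir [ 0.46  0.17 -0.88] shift [0.0171, 0.0799, 0.0024] turn [12.68, 10.68, -28.7] rows 4.0
```

View pics/w6.png

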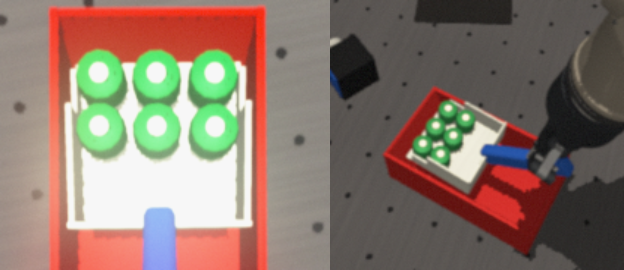

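All six caps are still riding near the lip. The next move pitches further nose-up over the bin, with some yaw to relieve joint 7.

```bash
python3 - <<'E'
from h import *
golip(binw(45,0,120),-3,25)
E
```

```text
tcp [396. 279. 111.] zdir [ 0.48 -0.03 -0.88] shift [-0.0147, 0.023, -0.0179] turn [3.39, 10.92, -7.56] rows 2.0
```

```bash
python3 -m handwheel '[[0.0,[-0.002,0.003,-0.006],[0.3,1,-1]],[0.0,[-0.005,0.008,-0.012],[1,3,-2.5]],[0.0,[-0.008,0.013,-0.018],[2,5.5,-4.5]],[0.0,[-0.011,0.018,-0.018],[2.7,8,-6]],[0.0,[-0.0147,0.023,-0.0179],[3.4,10.9,-7.6]]]'
python3 -m handwheel '[[0.0,[0,0,0],[0,0,0]],[0.0,[0,0,-0.01],[0,0,0]],[0.0,[0,0,-0.02],[0,0,0]],[0.0,[0,0,-0.03],[0,0,0]],[0.0,[0,0,-0.03],[0,0,0]]]'
python3 - <<'E'
from h import *
where()
b=eyes.get_image("wrist")
cv2.imwrite("pics/w7.png",cv2.resize(b[0:200,130:390],None,fx=1.5,fy=1.5))
E
```

```text
time: 13.78
tcp_pos: [394.5, 278.7, 110.3]
tool_rot: [0.006, 0.968, -0.028, 0.25]
ft_force: [1.0, 1.2, -3.9]
finger_gap: 10.0
grasp_force: 108.6
time: 14.4
tcp_pos: [380.9, 280.1, 136.6]
tool_rot: [0.006, 0.968, -0.029, 0.249]
ft_force: [0.8, 0.5, -3.3]
finger_gap: 10.2
grasp_force: 108.5
lip [536.2 272.  144.8] bin [ 30.1  -1.5 144.8] pitch 24.9 yaw -2.9 roll -0.0 F [ 0.8  0.5 -3.3] gap 10.2 t 14.4 q [-2.24  0.28  1.31  2.42  0.39  0.41 -2.94]
```

View pics/w7.png

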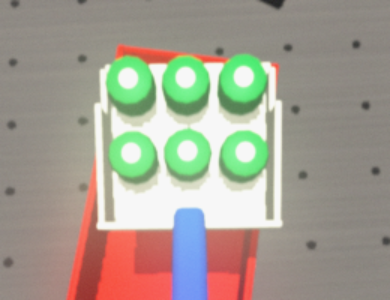

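The wrist view shows all six caps in the scoop, in two rows at image rows of about 80 and 155. I've now used up the picture budget, so from here I go by numbers only. Next is the carry, on an arc around the base.

```bash
python3 - <<'E'
from h import *
R=lambda y,p:Rscoop(y,p)*Rt.inv()
rel([455,180,190],R(8,25))
E
```

```text
shift [0.096, 0.0953, -0.0087] turn [5.34, 0.1, -9.53] rows 3.0
```

```bash
python3 -m handwheel '[[0.0,[0.01,0.01,-0.001],[0.5,0,-1]],[0.0,[0.033,0.033,-0.003],[1.8,0,-3.3]],[0.0,[0.057,0.057,-0.005],[3.2,0,-5.7]],[0.0,[0.081,0.081,-0.0075],[4.5,0,-8.1]],[0.0,[0.096,0.0953,-0.0087],[5.3,0.1,-9.5]]]'
python3 - <<'E'
from h import *
where()
R=lambda y,p:Rscoop(y,p)*Rt.inv()
rel([500,30,200],R(-2,25))
E
```

```text
time: 15.08
tcp_pos: [446.5, 189.8, 176.1]
tool_rot: [-0.01, 0.969, 0.06, 0.24]
ft_force: [-0.6, 0.4, -4.3]
finger_gap: 9.9
grasp_force: 108.9
lip [600.9 209.8 181.4] bin [105.7 -50.1 181.4] pitch 23.8 yaw 7.7 roll -0.7 F [-0.6  0.4 -4.3] gap 9.9 t 15.075 q [-1.89 -0.23  1.07  2.42  0.93  0.65 -2.96]
shift [0.0403, 0.1653, -0.0042] turn [-3.83, 1.16, 8.58] rows 3.0
```

```bash
python3 - <<'E'
from h import *
R=lambda y,p:Rscoop(y,p)*Rt.inv()
rel([490,110,200],R(35,25))
E
```

```text
shift [0.0404, 0.0847, -0.0049] turn [13.73, 1.23, -23.98] rows 3.0
```

```bash
python3 -m handwheel '[[0.0,[0.005,0.01,-0.001],[2,0,-3.5]],[0.0,[0.015,0.03,-0.002],[5,0.3,-9]],[0.0,[0.025,0.05,-0.003],[8.5,0.7,-15]],[0.0,[0.035,0.07,-0.004],[11.5,1,-20]],[0.0,[0.0404,0.0847,-0.0049],[13.7,1.2,-24]]]'
python3 - <<'E'
from h import *
where()
R=lambda y,p:Rscoop(y,p)*Rt.inv()
rel([500,0,200],R(15,25))
E
```

```text
time: 15.7
tcp_pos: [481.9, 120.0, 193.6]
tool_rot: [-0.069, 0.935, 0.258, 0.231]
ft_force: [0.6, 1.0, -2.0]
finger_gap: 10.0
grasp_force: 109.0
lip [614.7 201.1 199.3] bin [121.  -55.9 199.3] pitch 24.0 yaw 31.3 roll 0.4 F [ 0.6  1.  -2. ] gap 10.0 t 15.7 q [-1.53 -0.33  1.11  2.38  0.48  0.46 -1.78]
shift [-0.0374, 0.1121, -0.0284] turn [-8.17, 1.14, 14.27] rows 2.0
```

```bash
python3 - <<'E'
from h import *
im=eyes.get_image("wrist");m=hsv(im,(50,80,40),(90,255,255));print([(b[0].round(),b[1][4]) for b in blobs(m,100)])
R=lambda y,p:Rscoop(y,p)*Rt.inv()
rel([540,20,210],R(25,25))
E
```

```text
[(array([224.,  55.]), np.int32(625)), (array([258.,  55.]), np.int32(674)), (array([292.,  57.]), np.int32(783)), (array([224., 134.]), np.int32(525)), (array([258., 130.]), np.int32(392)), (array([293., 133.]), np.int32(583))]
shift [0.0059, 0.1131, -0.016] turn [-3.42, 1.02, 5.75] rows 2.0
```

```bash
python3 -m handwheel '[[0.0,[0.001,0.015,-0.002],[-0.5,0.2,0.8]],[0.0,[0.002,0.042,-0.006],[-1.3,0.4,2.1]],[0.0,[0.004,0.07,-0.01],[-2.1,0.6,3.5]],[0.0,[0.005,0.097,-0.014],[-2.9,0.9,4.9]],[0.0,[0.006,0.113,-0.016],[-3.4,1,5.8]]]'
python3 - <<'E'
from h import *
where()
R=lambda y,p:Rscoop(y,p)*Rt.inv()
rel([530,-90,210],R(5,22));L=BOWL+Ro.from_euler("Z",-20,degrees=True).apply([50,0,0]);golip([L[0],L[1],140],-20,20)
E
```

```text
time: 16.38
tcp_pos: [538.4, 22.6, 209.1]
tool_rot: [-0.055, 0.947, 0.202, 0.243]
ft_force: [0.0, 0.2, -3.3]
finger_gap: 10.1
grasp_force: 109.0
lip [679.9  87.1 217.3] bin [ 207.  -155.   217.3] pitch 24.9 yaw 24.5 roll 0.2 F [ 0.   0.2 -3.3] gap 10.1 t 16.375 q [-1.48 -0.33  1.31  2.29  0.37  0.48 -1.55]
shift [-0.0463, 0.0993, -0.0273] turn [-9.18, -2.75, 17.27] rows 2.0
tcp [ 419. -245.  145.] zdir [ 0.38 -0.14 -0.91] shift [-0.2217, 0.1956, -0.0504] turn [-20.0, -4.41, 39.83] rows 5.0
```

```bash
python3 - <<'E'
from h import *
R=lambda y,p:Rscoop(y,p)*Rt.inv()
rel([530,-70,215],R(5,8))
E
```

```text
shift [-0.0368, 0.0811, -0.0276] turn [-7.14, -16.63, 18.32] rows 3.0
```

```bash
python3 -m handwheel '[[0.0,[-0.004,0.01,-0.003],[-0.8,-1.8,2]],[0.0,[-0.012,0.027,-0.009],[-2.4,-5.5,6]],[0.0,[-0.021,0.046,-0.016],[-4.1,-9.5,10.5]],[0.0,[-0.03,0.066,-0.022],[-5.8,-13.5,14.9]],[0.0,[-0.0368,0.081,-0.0276],[-7.1,-16.6,18.3]]]'
python3 - <<'E'
from h import *
where()
im=eyes.get_image("wrist");m=hsv(im,(50,80,40),(90,255,255));print([(b[0].round(),b[1][4]) for b in blobs(m,100)])
R=lambda y,p:Rscoop(y,p)*Rt.inv()
rel([535,-150,225],R(-10,8))
E
```

```text
time: 17.0
tcp_pos: [518.4, -66.6, 223.5]
tool_rot: [-0.003, 0.993, 0.04, 0.108]
ft_force: [0.2, 0.4, -2.6]
finger_gap: 9.9
grasp_force: 108.9
lip [669.4 -53.4 187.5] bin [ 224.  -294.9  187.5] pitch 8.5 yaw 5.1 roll -0.2 F [ 0.2  0.4 -2.6] gap 9.9 t 17.0 q [-1.6  -0.34  1.45  2.1   0.44  0.9  -1.85]
[(array([223.,  52.]), np.int32(820)), (array([276.,  52.]), np.int32(1736)), (array([226., 130.]), np.int32(626)), (array([260., 127.]), np.int32(463)), (array([294., 130.]), np.int32(659))]
shift [0.0099, 0.083, 0.0016] turn [-2.94, -0.44, 14.57] rows 2.0
```

```bash
python3 - <<'E'
from h import *
R=lambda y,p:Rscoop(y,p)*Rt.inv()
rel([500,-220,215],R(18,6))
E
```

```text
shift [-0.0316, 0.1501, 0.0029] turn [2.73, -2.41, -12.85] rows 3.0
```

```bash
python3 -m handwheel '[[0.0,[-0.004,0.018,0.0005],[0.3,-0.3,-1.5]],[0.0,[-0.011,0.053,0.001],[1,-0.8,-4.5]],[0.0,[-0.018,0.088,0.0015],[1.6,-1.4,-7.5]],[0.0,[-0.026,0.124,0.002],[2.2,-2,-10.6]],[0.0,[-0.0316,0.15,0.003],[2.7,-2.4,-12.8]]]'
python3 - <<'E'
from h import *
where()
L=BOWL+Ro.from_euler("Z",20,degrees=True).apply([35,0,0]);golip([L[0],L[1],135],20,2)
E
```

```text
time: 17.68
tcp_pos: [468.8, -203.3, 235.6]
tool_rot: [-0.005, 0.983, 0.153, 0.097]
ft_force: [-0.3, -0.1, -2.2]
finger_gap: 9.7
grasp_force: 108.8
lip [ 612.3 -157.6  196.1] bin [ 188.2 -408.2  196.1] pitch 7.2 yaw 18.2 roll -1.3 F [-0.3 -0.1 -2.2] gap 9.7 t 17.675 q [-1.27 -0.34  1.45  2.07  0.32  0.95 -1.22]
tcp [ 413. -319.  188.] zdir [ 0.1   0.04 -0.99] shift [-0.0958, 0.0925, 0.0317] turn [1.49, -5.16, -1.75] rows 3.0
```

```bash
python3 - <<'E'
from h import *
R=lambda y,p:Rscoop(y,p)*Rt.inv()
rel([530,-235,195],R(20,2))
E
```

```text
shift [0.0399, 0.0479, 0.0502] turn [1.49, -5.16, -1.75] rows 2.0
```

```bash
python3 -m handwheel '[[0.0,[0.006,0.007,0.008],[0.2,-0.7,-0.2]],[0.0,[0.015,0.018,0.02],[0.6,-2,-0.7]],[0.0,[0.027,0.032,0.034],[1,-3.5,-1.2]],[0.0,[0.036,0.043,0.045],[1.3,-4.6,-1.6]],[0.0,[0.04,0.048,0.05],[1.5,-5.2,-1.8]]]'
python3 - <<'E'
from h import *
where()
L=BOWL+Ro.from_euler("Z",20,degrees=True).apply([35,0,0]);golip([L[0],L[1],135],20,2)
E
```

```text
time: 18.3
tcp_pos: [462.3, -199.2, 241.7]
tool_rot: [0.005, 0.983, 0.17, 0.068]
ft_force: [-0.0, 1.0, -2.4]
finger_gap: 9.7
grasp_force: 108.8
lip [ 602.  -150.5  193. ] bin [ 176.8 -403.2  193. ] pitch 3.6 yaw 20.0 roll -1.9 F [-0.   1.  -2.4] gap 9.7 t 18.3 q [-1.31 -0.34  1.45  2.05  0.35  1.03 -1.24]
tcp [ 413. -319.  188.] zdir [ 0.1   0.04 -0.99] shift [-0.093, 0.0948, 0.0451] turn [1.93, -1.64, 0.13] rows 3.0
```

Joints 2 and 3 are sitting at their limits, because the elbow swung aside while joint 7 was limited. I'll fit a small kinematic model from the logged poses to plan a way out of this.

```bash
cat > kin.py <<'E'
import numpy as np, itertools
from scipy.optimize import least_squares
from scipy.spatial.transform import Rotation as Ro
D=[([1.124,.477,.022,1.555,-.011,1.109,-.083],(224.35,-636.64,196.1),(0,.986,.169,0)),
([.38,.23,-.30,1.92,.08,1.00,-1.07],(500.7,-124.3,196),(0,.974,.225,0)),
([.31,.21,-.33,1.81,.08,1.13,-1.17],(528.9,-73.4,252.1),(.001,.974,.225,.002)),
([-.13,.69,0,1.36,.24,1.89,-1.26],(526.3,-74.1,240.7),(.085,.891,.21,-.393)),
([.11,.18,-.08,1.86,-.01,1.07,-1.08],(526.9,-75.5,244.7),(-.008,.974,.225,.02)),
([-.3,.13,-.28,1.92,-.03,1.2,-2.21],(398.7,197.6,247.6),(.005,.998,-.037,-.059)),
([-.45,.28,-.36,1.99,-.04,.98,-2.54],(353.8,307.9,152.7),(-.008,.992,-.099,-.076)),
([-.55,.33,-.33,2.1,.09,.76,-2.7],(347.1,310.3,83.8),(-.002,.995,-.099,-.025)),
([-.46,.41,-.29,1.98,.1,.79,-2.57],(429.2,293.9,78),(-.002,.995,-.1,-.025)),
([-1.31,.39,.44,2.25,.3,.42,-2.95],(420.1,297.3,51.1),(.016,.982,-.1,.156)),
([-2.24,.28,1.31,2.42,.39,.41,-2.94],(380.9,280.1,136.6),(.006,.968,-.029,.249)),
([-1.89,-.23,1.07,2.42,.93,.65,-2.96],(446.5,189.8,176.1),(-.01,.969,.06,.24)),
([-1.53,-.33,1.11,2.38,.48,.46,-1.78],(481.9,120,193.6),(-.069,.935,.258,.231)),
([-1.48,-.33,1.31,2.29,.37,.48,-1.55],(538.4,22.6,209.1),(-.055,.947,.202,.243)),
([-1.6,-.34,1.45,2.1,.44,.9,-1.85],(518.4,-66.6,223.5),(-.003,.993,.04,.108)),
([-1.27,-.34,1.45,2.07,.32,.95,-1.22],(468.8,-203.3,235.6),(-.005,.983,.153,.097)),
([-1.31,-.34,1.45,2.05,.35,1.03,-1.24],(462.3,-199.2,241.7),(.005,.983,.17,.068))]
LO=np.array([-2.96,-.34,-1.41,.24,-1.37,.17,-2.96]);HI=np.array([2.96,2.1,1.46,2.44,4.51,1.92,2.96])
def fk(x,sg,q):
    R=Ro.identity();p=np.zeros(3);k=0
    for i in range(7):
        a=sg[i]*q[i]+(x[0] if i==0 else x[1] if i==6 else 0)
        o=x[2+3*i:5+3*i]; p=p+R.apply(o)
        R=R*Ro.from_euler("z" if i%2==0 else "y",a)
    return p+R.apply(x[23:26]),R
def fit(sg,x0):
    def f(x):
        e=[]
        for q,p,w in D:
            P,R=fk(x,sg,q);e+=list((P-p)/10);e+=list((R.inv()*Ro.from_quat([*w[1:],w[0]])).as_rotvec()*20)
        return np.r_[e,(x[2:]-x0[2:])/300]
    return least_squares(f,x0)
if __name__=="__main__":
    best=None
    for s in itertools.product([1,-1],repeat=4):
        sg=[s[0],1,s[1],1,s[2],1,s[3]]
        for ph7 in(0,1.57,3.14,-1.57):
            x0=np.zeros(26);x0[1]=ph7;x0[4]=150;x0[7]=150;x0[13]=400;x0[16]=20;x0[19]=380;x0[25]=300
            r=fit(sg,x0)
            if best is None or r.cost<best[0]: best=(r.cost,sg,r.x)
    print(best[0],best[1],best[2].round(1).tolist())
    np.savez("kin.npz",x=best[2],sg=best[1])
    for q,p,w in D:
        P,R=fk(best[2],best[1],q);print((P-p).round(0),np.degrees((R.inv()*Ro.from_quat([*w[1:],w[0]])).magnitude()).round(1))
E
time timeout 500 python3 kin.py
```

```text
1.045023895224536 [-1, 1, -1, 1, -1, 1, -1] [0.0, 1.6, -2.3, 4.3, 142.0, -3.2, -15.1, 142.0, 0.8, -15.1, 73.2, 2.8, -20.1, 473.2, 10.2, -20.1, 55.9, -10.3, 0.4, 415.9, 1.6, 0.4, 31.3, 2.5, 3.0, 331.3]
[-0.  1. -0.] 0.1
[0. 2. 0.] 0.2
[ 0. -3.  1.] 0.4
[-0. -1. -0.] 0.3
[-1.  0.  1.] 0.2
[0. 0. 1.] 0.2
[-2. -2. -2.] 0.7
[ 1. -0. -0.] 0.3
[3. 5. 2.] 0.6
[-2. -3. -2.] 0.4
[-2.  0.  1.] 0.5
[-0. -1.  1.] 0.5
[2. 2. 1.] 0.3
[-1. -4. -2.] 0.5
[3. 2. 2.] 0.6
[ 1.  0. -0.] 0.3
[-2.  1. -2.] 0.5
real	1m7.171s
user	1m7.515s
sys	0m0.129s
```

```bash
cat > sim.py <<'E'
from kin import *
z=np.load("kin.npz");X=z["x"];SG=z["sg"]
def jac(q):
    P,R=fk(X,SG,q);J=np.zeros((6,7))
    for i in range(7):
        d=q.copy();d[i]+=1e-4;p,r=fk(X,SG,d);J[:3,i]=(p-P)/1e-4/1000;J[3:,i]=(r*R.inv()).as_rotvec()/1e-4
    return P,R,J
def ik(q,Pt,Rt,n=25,lam=1e-3,m=.005):
    q=q.copy()
    for _ in range(n):
        P,R,J=jac(q);e=np.r_[(Pt-P)/1000,(Rt*R.inv()).as_rotvec()]
        if np.abs(e).max()<1e-5: break
        q=np.clip(q+J.T@np.linalg.solve(J@J.T+lam**2*np.eye(6),e),LO+m,HI-m)
    return q,np.abs(e[:3]).max()*1000,np.degrees(np.abs(e[3:]).max())
def run(q,rows,**k):
    P0,R0=fk(X,SG,q)
    for d,w in rows: q,a,b=ik(q,P0+R0.apply(np.array(d)*1000),R0*Ro.from_rotvec(np.radians(w)),**k)
    return q,a,b
E
python3 - <<'E'
from sim import *
np.set_printoptions(suppress=True,precision=2)
q=np.array([-.58,.39,-.23,2.07,.24,.67,-2.75])
print(run(q,[((-.0017,0,.0021),(0,3,0)),((-.0034,0,.0042),(0,6,0)),((-.0042,0,.0066),(0,8.7,0)),((-.005,0,.009),(0,11.4,0)),((-.0059,0,.0113),(0,14,0))]),"act -1.31 .39 .44 2.25 .30 .42 -2.95")
q=np.array([-1.32,.28,.45,2.22,.31,.55,-2.93])
q,a,b=run(q,[((-.002,.003,-.006),(.3,1,-1)),((-.005,.008,-.012),(1,3,-2.5)),((-.008,.013,-.018),(2,5.5,-4.5)),((-.011,.018,-.018),(2.7,8,-6)),((-.0147,.023,-.0179),(3.4,10.9,-7.6))]);print(q,a,b)
print(run(q,[((0,0,-.01),(0,0,0)),((0,0,-.02),(0,0,0)),((0,0,-.03),(0,0,0))]),"act -2.24 .28 1.31 2.42 .39 .41 -2.94")
q=np.array([-1.27,-.34,1.45,2.07,.32,.95,-1.22])
print(run(q,[((.006,.007,.008),(.2,-.7,-.2)),((.015,.018,.02),(.6,-2,-.7)),((.027,.032,.034),(1,-3.5,-1.2)),((.036,.043,.045),(1.3,-4.6,-1.6)),((.04,.048,.05),(1.5,-5.2,-1.8))]),"act -1.31 -.34 1.45 2.05 .35 1.03 -1.24")
E
```

```text
(array([-1.3 ,  0.39,  0.43,  2.25,  0.31,  0.42, -2.96]), np.float64(0.0010175847323239395), np.float64(0.016900140756999762)) act -1.31 .39 .44 2.25 .30 .42 -2.95
[-2.03  0.34  1.14  2.43  0.39  0.32 -2.96] 2.2967180029809242e-05 0.0004152850188653646
(array([-2.25,  0.28,  1.33,  2.42,  0.4 ,  0.41, -2.96]), np.float64(2.749135626345378e-05), np.float64(0.0004969566091608014)) act -2.24 .28 1.31 2.42 .39 .41 -2.94
(array([-1.68, -0.34,  1.46,  1.98,  0.57,  1.05, -1.37]), np.float64(147.18011899316988), np.float64(15.981341731873487)) act -1.31 -.34 1.45 2.05 .35 1.03 -1.24
```

```bash
cat >> sim.py <<'E'
AX=[2,1]*4
def rot(i,a):
    c,s=np.cos(a),np.sin(a);return np.array([[c,-s,0],[s,c,0],[0,0,1]]) if i%2==0 else np.array([[c,0,s],[0,1,0],[-s,0,c]])
def fkj(q):
    R=np.eye(3);p=np.zeros(3);A=[];O=[]
    for i in range(7):
        p=p+R@X[2+3*i:5+3*i];A.append(R[:,AX[i]]*SG[i]);O.append(p)
        R=R@rot(i,SG[i]*q[i]+(X[0] if i==0 else X[1] if i==6 else 0))
    p=p+R@X[23:26];A=np.array(A);O=np.array(O)
    return p,R,np.vstack([np.cross(A,p-O).T/1000,A.T])
import cv2
def ik(q,Pt,Rm,n=12,lam=1e-3,m=.005):
    for _ in range(n):
        P,R,J=fkj(q);e=np.r_[(Pt-P)/1000,cv2.Rodrigues(Rm@R.T)[0].ravel()]
        if np.abs(e).max()<1e-4: break
        q=np.clip(q+J.T@np.linalg.solve(J@J.T+lam**2*np.eye(6),e),LO+m,HI-m)
    return q,np.abs(e[:3]).max()*1000,np.degrees(np.abs(e[3:]).max())
Ot=np.array([95.3,-0.7,64.7]);Rtm=np.array([[0.998,-0.008,0.069],[-0.008,-1,0],[0.069,0,-0.998]]);Rt=Ro.from_matrix(Rtm)
def pose_lip(L,yaw,pitch):
    Rs=Ro.from_euler("ZY",[yaw,-pitch],degrees=True);R=(Rs*Rt.inv()).as_matrix();return L-Rs.apply([45,0,0])-R@Ot,R
def state(q):
    P,R,_=fkj(q);m=R@Rtm;l=P+R@Ot+m@[45,0,0];return l,np.degrees(np.arctan2(m[1,0],m[0,0])),np.degrees(np.arcsin(m[2,0]))
def seg(q,L1,y1,p1,tol=1.5,vmax=45,wmax=8):
    L0,y0,p0=state(q);P0=pose_lip(L0,y0,p0)[0];P1=pose_lip(np.array(L1),y1,p1)[0]
    n=int(np.ceil(max(np.linalg.norm(P1-P0)/vmax,abs(y1-y0)/wmax,abs(p1-p0)/wmax,1)))
    for i in range(1,n+1):
        f=i/n;R=pose_lip(L0,y0+f*(y1-y0),p0+f*(p1-p0))[1];q,a,b=ik(q,P0+f*(P1-P0),R)
        if a>tol or b>1: return None
    return q
BOWL=np.array([518,-281,0.])
def pour(q,yaw):
    d=np.array([np.cos(np.radians(yaw)),np.sin(np.radians(yaw)),0])
    for p,x,zz in((3,35,135),(-8,25,125),(-15,15,112),(-25,5,105),(-35,-5,100),(-45,-10,100)):
        q=seg(q,BOWL+x*d+[0,0,zz],yaw,p)
        if q is None: return None
    return q
E
cat > search.py <<'E'
from sim import *
from cell import arm
import time
q0=np.array(arm.observe()["joint_positions"]);rng=np.random.default_rng(1);print(state(q0),q0.round(2))
ok=[];t=time.time();c=[0]*5
while time.time()-t<200 and len(ok)<6:
    q=q0;W=[];c[0]+=1
    for k in range(rng.integers(0,3)):
        L=np.array([rng.uniform(480,850),rng.uniform(-350,250),rng.uniform(170,300)]);y=rng.uniform(-40,90);p=rng.uniform(0,20)
        q2=seg(q,L,y,p)
        if q2 is None: continue
        q=q2;W.append((L.round(0).tolist(),round(y),round(p),q.round(2).tolist()))
    c[1]+=len(W)>0
    y=rng.uniform(-60,110);q=pour(q,y)
    if q is not None: ok.append((len(W),W,round(y),q.round(2).tolist()))
print(c)
for o in sorted(ok,key=lambda o:o[0]):print(o)
E
python3 search.py
```

```text
(array([ 602.99920258, -152.08221321,  192.82085227]), np.float64(19.982637859451753), np.float64(3.6442092212205566)) [-1.31 -0.34  1.45  2.05  0.35  1.03 -1.24]
[91, 17, 0, 0, 0]
(1, [([527.0, 134.0, 278.0], -17, 13, [-0.94, -0.18, 0.1, 2.12, 0.32, 1.1, -2.84])], -27, [-0.07, 0.8, 0.85, 1.4, -0.36, 1.88, -1.21])
(1, [([496.0, 146.0, 292.0], 77, 14, [-1.33, -0.34, 1.23, 1.99, 0.02, 1.16, -0.34])], -22, [-0.1, 0.81, 0.87, 1.41, -0.33, 1.87, -1.13])
(1, [([674.0, -24.0, 235.0], -13, 9, [-1.25, -0.01, 1.07, 2.03, 0.13, 0.92, -2.06])], 88, [-0.77, 0.61, 1.25, 1.98, 0.16, 0.71, 0.18])
(2, [([621.0, -121.0, 235.0], -38, 10, [-1.04, -0.04, 0.83, 2.06, 0.26, 0.97, -2.58]), ([839.0, -179.0, 267.0], 18, 4, [-0.21, 0.52, 0.74, 1.4, -0.46, 1.26, -0.71])], 94, [-0.57, 0.36, 0.86, 2.0, 0.61, 0.77, -0.13])
(2, [([614.0, -18.0, 290.0], -40, 3, [-1.14, 0.0, 0.8, 1.85, 0.11, 1.23, -2.65]), ([746.0, -113.0, 207.0], 85, 5, [0.08, 0.71, 0.49, 1.16, -0.47, 1.43, 0.47])], 61, [-0.55, 0.6, 0.97, 1.8, 0.25, 1.11, -0.27])
(2, [([659.0, -67.0, 283.0], -22, 8, [-1.08, -0.08, 0.86, 1.95, 0.21, 1.07, -2.26]), ([678.0, -88.0, 248.0], 25, 8, [-0.74, 0.21, 1.16, 1.9, -0.41, 1.04, -0.56])], 57, [-0.63, 0.79, 1.23, 1.77, -0.02, 1.12, -0.08])
```

The model reproduces the arm's behaviour. I'll take the route that frees the elbow: first go to lip (674,−24,235) at yaw −13.

```bash
cat > plan.py <<'E'
import sys
from sim import *
from cell import arm
L1=np.array(eval(sys.argv[1]),float);y1,p1,n=float(sys.argv[2]),float(sys.argv[3]),int(sys.argv[4])
s=arm.observe();w=s["tool_rot"];P=np.array(s["tcp_pos"]);R=Ro.from_quat([*w[1:],w[0]]).as_matrix();q=np.array(s["joint_positions"])
m=R@Rtm;L0=P+R@Ot+m@[45,0,0];y0=np.degrees(np.arctan2(m[1,0],m[0,0]));p0=np.degrees(np.arcsin(m[2,0]))
print("now",L0.round(0),y0.round(1),p0.round(1),q.round(2),"t",s["time"])
P1=pose_lip(L1,y1,p1)[0]
for i in range(1,n+1):
    f=i/n;Rr=pose_lip(L0,y0+f*(y1-y0),p0+f*(p1-p0))[1];T=P+f*(P1-P);q,a,b=ik(q,T,Rr)
    print((R.T@(T-P)/1000).round(4).tolist(),np.degrees(cv2.Rodrigues(R.T@Rr)[0].ravel()).round(1).tolist(),"err",round(a,1),round(b,1))
print(q.round(2))
E
python3 plan.py '[674,-24,235]' -13 9 5
```

```text
now [ 602. -150.  193.] 20.0 3.6 [-1.31 -0.34  1.45  2.05  0.35  1.03 -1.24] t 18.3
[0.0266, -0.035, -0.0033] [1.0, 1.0, 6.7] err 0.0 0.0
[0.0533, -0.0701, -0.0065] [-0.0, 1.9, 13.2] err 0.0 0.0
[0.0799, -0.1051, -0.0098] [-1.2, 2.9, 19.7] err 0.0 0.0
[0.1065, -0.1402, -0.0131] [-2.5, 3.8, 26.2] err 0.0 0.0
[0.1332, -0.1752, -0.0163] [-4.0, 4.7, 32.7] err 0.0 0.0
[-1.23 -0.02  1.04  2.04  0.14  0.91 -2.07]
```

```bash
python3 -m handwheel '[[0.0,[0.01,-0.013,-0.001],[0.4,0.4,2.5]],[0.0,[0.0266,-0.035,-0.0033],[1,1,6.7]],[0.0,[0.044,-0.058,-0.0055],[0.3,1.6,11]],[0.0,[0.062,-0.081,-0.0075],[-0.4,2.3,15.3]],[0.0,[0.0799,-0.1051,-0.0098],[-1.2,2.9,19.7]]]'
python3 plan.py '[674,-24,235]' -13 9 4; sed -i 's/<200/<100/' search.py
```

```text
time: 18.92
tcp_pos: [500.8, -73.0, 258.3]
tool_rot: [-0.0, 0.996, -0.004, 0.095]
ft_force: [0.2, 0.6, -2.7]
finger_gap: 9.7
grasp_force: 108.8
now [651. -73. 218.] 0.0 6.9 [-1.25 -0.12  1.24  2.07  0.15  0.93 -1.66] t 18.925
[0.0066, -0.0209, -0.0016] [-0.6, 0.5, 3.2] err 0.0 0.0
[0.0132, -0.0417, -0.0032] [-1.3, 1.1, 6.4] err 0.0 0.0
[0.0198, -0.0626, -0.0047] [-2.0, 1.6, 9.6] err 0.0 0.0
[0.0264, -0.0834, -0.0063] [-2.7, 2.1, 12.8] err 0.0 0.0
[-1.25 -0.02  1.06  2.04  0.14  0.92 -2.07]
```

```bash
python3 -m handwheel '[[0.0,[0.0066,-0.021,-0.0016],[-0.6,0.5,3.2]],[0.0,[0.0132,-0.0417,-0.0032],[-1.3,1.1,6.4]],[0.0,[0.0198,-0.0626,-0.0047],[-2,1.6,9.6]],[0.0,[0.0264,-0.0834,-0.0063],[-2.7,2.1,12.8]],[0.0,[0.0264,-0.0834,-0.0063],[-2.7,2.1,12.8]]]'
cat > search2.py <<'E'
from sim import *
from cell import arm
q0=np.array(arm.observe()["joint_positions"]);print(state(q0),q0.round(2))
for y in range(-60,121,10):
    q=pour(q0,y);print(y,None if q is None else q.round(2), None if q is None else np.minimum(q-LO,HI-q).min().round(2))
E
python3 search2.py
python3 - <<'E'
from h import *
im=eyes.get_image("wrist");m=hsv(im,(50,80,40),(90,255,255));print([(b[0].round(),b[1][4]) for b in blobs(m,100)])
E
```

```text
time: 19.55
tcp_pos: [526.0, 11.5, 269.7]
tool_rot: [0.013, 0.987, -0.113, 0.112]
ft_force: [0.6, 0.2, -2.8]
finger_gap: 10.0
grasp_force: 108.7
(array([674.05154676, -25.00159324, 236.75409203]), np.float64(-12.701596021211143), np.float64(9.025093467479238)) [-1.25 -0.03  1.06  2.03  0.15  0.92 -2.07]
-60 [ 0.06  0.75  0.78  1.45 -0.64  1.88 -1.7 ] 0.04
-50 [ 0.03  0.77  0.8   1.42 -0.56  1.9  -1.55] 0.02
-40 [-0.02  0.8   0.84  1.41 -0.48  1.91 -1.39] 0.01
-30 [-0.07  0.81  0.87  1.4  -0.4   1.89 -1.24] 0.03
-20 None None
-10 None None
0 None None
10 None None
20 None None
30 None None
40 None None
50 [-0.58  0.78  1.17  1.73  0.    1.21 -0.19] 0.29
60 [-0.64  0.75  1.2   1.79  0.03  1.08 -0.09] 0.26
70 [-0.69  0.71  1.22  1.86  0.07  0.95  0.01] 0.24
80 [-0.74  0.66  1.24  1.93  0.11  0.81  0.11] 0.22
90 [-0.78  0.6   1.26  1.99  0.16  0.68  0.21] 0.2
100 [-0.81  0.54  1.27  2.05  0.21  0.56  0.32] 0.19
110 [-0.83  0.46  1.27  2.1   0.27  0.44  0.42] 0.19
120 [-0.82  0.38  1.26  2.15  0.32  0.33  0.54] 0.16
[(array([216.,  50.]), np.int32(826)), (array([251.,  50.]), np.int32(851)), (array([286.,  50.]), np.int32(873)), (array([278., 127.]), np.int32(1143)), (array([225., 130.]), np.int32(629))]
```

```bash
python3 plan.py '[535,-251,140]' 60 8 15
```

```text
now [674. -24. 235.] -12.7 9.0 [-1.25 -0.03  1.06  2.04  0.15  0.92 -2.06] t 19.6
[0.0002, 0.0264, 0.0064] [1.1, -0.1, -4.7] err 0.0 0.0
[0.0005, 0.0529, 0.0127] [2.2, -0.1, -9.5] err 0.0 0.0
[0.0007, 0.0793, 0.0191] [3.3, -0.2, -14.2] err 0.0 0.0
[0.001, 0.1057, 0.0254] [4.4, -0.3, -18.9] err 0.0 0.0
[0.0012, 0.1322, 0.0318] [5.4, -0.3, -23.6] err 34.1 4.1
[0.0015, 0.1586, 0.0381] [6.5, -0.4, -28.4] err 20.8 2.5
[0.0017, 0.185, 0.0445] [7.5, -0.5, -33.1] err 25.3 3.3
[0.002, 0.2115, 0.0508] [8.6, -0.5, -37.8] err 47.8 6.1
[0.0022, 0.2379, 0.0572] [9.6, -0.6, -42.6] err 71.1 8.9
[0.0025, 0.2643, 0.0635] [10.6, -0.7, -47.3] err 94.4 11.6
[0.0027, 0.2908, 0.0699] [11.7, -0.7, -52.1] err 117.2 14.2
[0.003, 0.3172, 0.0762] [12.7, -0.8, -56.8] err 138.4 16.4
[0.0032, 0.3436, 0.0826] [13.7, -0.8, -61.5] err 149.7 17.1
[0.0035, 0.3701, 0.0889] [14.7, -0.9, -66.3] err 83.2 10.1
[0.0037, 0.3965, 0.0953] [15.7, -0.9, -71.0] err 11.6 1.7
[ 1.    0.43 -0.37  1.71 -0.06  1.05  0.16]
```

```bash
cat > search3.py <<'E'
import sim
from sim import *
from cell import arm
import time,sys
mg=[9]
_ik=sim.ik
def ik2(q,P,R,**k):
    q,a,b=_ik(q,P,R,**k);mg[0]=min(mg[0],np.minimum(q-LO,HI-q).min());return q,a,b
sim.ik=ik2
q0=np.array(arm.observe()["joint_positions"]);rng=np.random.default_rng(3);t=time.time();res=[]
while time.time()-t<150:
    mg[0]=9
    L=np.array([rng.uniform(600,880),rng.uniform(-420,50),rng.uniform(190,290)]);y=rng.uniform(-40,80)
    q=seg(q0,L,y,9,vmax=25,wmax=5)
    if q is None: continue
    a=mg[0];yp=rng.uniform(20,100);d=np.array([np.cos(np.radians(yp)),np.sin(np.radians(yp)),0])
    q=seg(q,BOWL+35*d+[0,0,140],yp,8,vmax=25,wmax=5)
    if q is None: continue
    b=mg[0];q=pour(q,yp)
    if q is not None: res.append((mg[0],a,b,L.round(0).tolist(),round(y),round(yp),q.round(2).tolist()))
res.sort(key=lambda r:-r[0]);print(len(res))
for r in res[:6]:print(r)
E
python3 search3.py
```

```text
11531
(np.float64(0.38778633703688065), np.float64(0.38778633703688065), np.float64(0.38778633703688065), [709.0, 39.0, 197.0], -36, 98, [-0.68, 0.39, 1.01, 2.03, 0.54, 0.67, -0.01])
(np.float64(0.3844761206416003), np.float64(0.3844761206416003), np.float64(0.3844761206416003), [733.0, 35.0, 236.0], -36, 53, [-0.55, 0.69, 1.06, 1.74, 0.12, 1.19, -0.26])
(np.float64(0.38440030703570227), np.float64(0.38440030703570227), np.float64(0.38440030703570227), [710.0, 1.0, 231.0], -37, 70, [-0.63, 0.6, 1.07, 1.86, 0.24, 0.97, -0.13])
(np.float64(0.3834249768073048), np.float64(0.3834249768073048), np.float64(0.3834249768073048), [710.0, 25.0, 193.0], -32, 75, [-0.63, 0.55, 1.04, 1.89, 0.31, 0.92, -0.13])
(np.float64(0.3792945143553026), np.float64(0.3792945143553026), np.float64(0.3792945143553026), [738.0, 26.0, 237.0], -37, 87, [-0.67, 0.48, 1.04, 1.97, 0.42, 0.79, -0.06])
(np.float64(0.3782831409405025), np.float64(0.3782831409405025), np.float64(0.3782831409405025), [740.0, 40.0, 198.0], -40, 57, [-0.53, 0.62, 0.98, 1.77, 0.21, 1.15, -0.29])
```

```bash
python3 plan.py '[710,1,231]' -37 9 5
```

```text
now [674. -24. 235.] -12.7 9.0 [-1.25 -0.03  1.06  2.04  0.15  0.92 -2.06] t 19.6
[0.0081, -0.019, 0.0027] [-1.0, 0.0, 4.7] err 0.0 0.0
[0.0163, -0.038, 0.0053] [-2.1, 0.0, 9.5] err 0.0 0.0
[0.0244, -0.0569, 0.008] [-3.2, 0.0, 14.2] err 0.0 0.0
[0.0326, -0.0759, 0.0107] [-4.3, 0.0, 18.9] err 0.0 0.0
[0.0407, -0.0949, 0.0134] [-5.4, 0.0, 23.6] err 0.0 0.0
[-1.22  0.33  1.06  1.85 -0.14  0.98 -2.36]
```

```bash
python3 -m handwheel '[[0.0,[0.0081,-0.019,0.0027],[-1,0,4.7]],[0.0,[0.0163,-0.038,0.0053],[-2.1,0,9.5]],[0.0,[0.0244,-0.057,0.008],[-3.2,0,14.2]],[0.0,[0.0326,-0.076,0.0107],[-4.3,0,18.9]],[0.0,[0.0407,-0.095,0.0134],[-5.4,0,23.6]]]'
python3 plan.py '[535,-251,140]' 70 9 20
```

```text
time: 20.23
tcp_pos: [589.3, 91.3, 265.8]
tool_rot: [0.035, 0.94, -0.321, 0.106]
ft_force: [-0.9, -0.4, -2.7]
finger_gap: 9.7
grasp_force: 108.8
now [710.  -1. 231.] -37.3 8.9 [-1.22  0.32  1.07  1.84 -0.14  0.99 -2.36] t 20.225
[0.0094, 0.0224, 0.0068] [1.2, -0.0, -5.2] err 0.0 0.0
[0.0187, 0.0449, 0.0136] [2.4, -0.0, -10.5] err 0.0 0.0
[0.0281, 0.0673, 0.0203] [3.6, -0.0, -15.7] err 0.0 0.0
[0.0374, 0.0898, 0.0271] [4.8, -0.0, -20.9] err 0.0 0.0
[0.0468, 0.1122, 0.0339] [6.0, -0.0, -26.1] err 0.0 0.0
[0.0561, 0.1346, 0.0407] [7.2, -0.0, -31.4] err 0.0 0.0
[0.0655, 0.1571, 0.0474] [8.4, -0.0, -36.6] err 0.0 0.0
[0.0748, 0.1795, 0.0542] [9.6, -0.0, -41.8] err 0.0 0.0
[0.0842, 0.2019, 0.061] [10.8, -0.0, -47.1] err 0.0 0.0
[0.0936, 0.2244, 0.0678] [12.0, -0.1, -52.3] err 0.0 0.0
[0.1029, 0.2468, 0.0745] [13.2, -0.1, -57.5] err 0.0 0.0
[0.1123, 0.2693, 0.0813] [14.4, -0.1, -62.7] err 0.0 0.0
[0.1216, 0.2917, 0.0881] [15.6, -0.1, -68.0] err 0.0 0.0
[0.131, 0.3141, 0.0949] [16.8, -0.1, -73.2] err 0.0 0.0
[0.1403, 0.3366, 0.1016] [18.0, -0.1, -78.4] err 0.0 0.0
[0.1497, 0.359, 0.1084] [19.2, -0.1, -83.7] err 0.0 0.0
[0.159, 0.3815, 0.1152] [20.4, -0.1, -88.9] err 0.0 0.0
[0.1684, 0.4039, 0.122] [21.6, -0.1, -94.1] err 0.0 0.0
[0.1778, 0.4263, 0.1287] [22.8, -0.1, -99.3] err 0.0 0.0
[0.1871, 0.4488, 0.1355] [24.0, -0.1, -104.6] err 0.0 0.0
[ 0.28  0.54  0.61  1.66 -0.54  1.19  0.73]
```

```bash
python3 -m handwheel '[[0.0,[0.0094,0.0224,0.0068],[1.2,0,-5.2]],[0.0,[0.023,0.056,0.017],[3,0,-13]],[0.0,[0.037,0.09,0.027],[4.8,0,-21]],[0.0,[0.052,0.123,0.037],[6.6,0,-29]],[0.0,[0.0655,0.157,0.0474],[8.4,0,-36.6]]]'
python3 plan.py '[530,-251,140]' 70 9 12
```

```text
time: 20.85
tcp_pos: [551.7, -80.1, 234.1]
tool_rot: [-0.001, 0.994, 0.002, 0.113]
ft_force: [0.6, -0.5, -3.6]
finger_gap: 10.1
grasp_force: 108.9
now [704. -78. 200.] 0.7 9.1 [-0.8   0.14  0.94  2.02 -0.2   0.82 -1.32] t 20.85
[-0.0072, 0.0261, 0.0034] [1.3, -0.0, -5.6] err 0.0 0.0
[-0.0144, 0.0522, 0.0067] [2.6, -0.0, -11.3] err 0.0 0.0
[-0.0216, 0.0783, 0.0101] [3.9, -0.0, -16.9] err 0.0 0.0
[-0.0288, 0.1044, 0.0134] [5.2, -0.1, -22.5] err 0.0 0.0
[-0.036, 0.1306, 0.0168] [6.5, -0.1, -28.1] err 0.0 0.0
[-0.0432, 0.1567, 0.0201] [7.8, -0.1, -33.8] err 0.0 0.0
[-0.0504, 0.1828, 0.0235] [9.1, -0.1, -39.4] err 0.0 0.0
[-0.0576, 0.2089, 0.0269] [10.4, -0.1, -45.0] err 0.0 0.0
[-0.0648, 0.235, 0.0302] [11.7, -0.1, -50.6] err 0.0 0.0
[-0.072, 0.2611, 0.0336] [13.0, -0.2, -56.3] err 0.0 0.0
[-0.0792, 0.2872, 0.0369] [14.2, -0.2, -61.9] err 0.0 0.0
[-0.0864, 0.3133, 0.0403] [15.5, -0.2, -67.5] err 0.0 0.0
[ 0.27  0.54  0.62  1.67 -0.55  1.19  0.74]
```

```bash
python3 -m handwheel '[[0.0,[-0.0072,0.0261,0.0034],[1.3,0,-5.6]],[0.0,[-0.018,0.065,0.0084],[3.2,0,-14]],[0.0,[-0.029,0.104,0.0134],[5.2,-0.1,-22.5]],[0.0,[-0.04,0.144,0.0185],[7.1,-0.1,-31]],[0.0,[-0.05,0.183,0.0235],[9.1,-0.1,-39.4]]]'
python3 plan.py '[530,-251,135]' 70 8 5; python3 search2.py | tail -16
```

```text
time: 21.48
tcp_pos: [510.7, -253.9, 201.3]
tool_rot: [-0.037, 0.939, 0.325, 0.105]
ft_force: [1.1, -0.0, -2.4]
finger_gap: 10.0
grasp_force: 108.9
now [ 629. -159.  166.] 38.7 8.9 [-0.14  0.32  0.78  1.92 -0.53  0.99 -0.01] t 21.475
[-0.023, 0.0179, 0.0007] [1.4, -0.2, -6.1] err 0.0 0.0
[-0.0461, 0.0357, 0.0014] [2.8, -0.4, -12.2] err 0.0 0.0
[-0.0691, 0.0536, 0.0021] [4.1, -0.5, -18.3] err 0.0 0.0
[-0.0922, 0.0714, 0.0027] [5.4, -0.7, -24.5] err 0.0 0.0
[-0.1152, 0.0893, 0.0034] [6.7, -0.9, -30.6] err 0.0 0.0
[ 0.26  0.54  0.63  1.68 -0.54  1.17  0.73]
-30 [-0.07  0.82  0.88  1.4  -0.41  1.9  -1.23] 0.02
-20 [-0.12  0.83  0.91  1.41 -0.33  1.86 -1.09] 0.06
-10 [-0.18  0.82  0.93  1.43 -0.26  1.81 -0.95] 0.11
0 [-0.23  0.82  0.95  1.46 -0.19  1.74 -0.82] 0.18
10 [-0.29  0.8   0.97  1.5  -0.12  1.66 -0.7 ] 0.26
20 [-0.35  0.79  0.99  1.54 -0.06  1.56 -0.59] 0.36
30 [-0.41  0.76  1.01  1.6  -0.    1.46 -0.48] 0.45
40 [-0.47  0.73  1.03  1.66  0.05  1.34 -0.38] 0.43
50 [-0.53  0.7   1.05  1.72  0.11  1.23 -0.29] 0.41
60 [-0.59  0.66  1.07  1.79  0.16  1.1  -0.21] 0.39
70 [-0.64  0.61  1.08  1.86  0.23  0.98 -0.13] 0.38
80 [-0.68  0.55  1.09  1.92  0.3   0.85 -0.05] 0.37
90 [-0.72  0.5   1.11  1.99  0.37  0.73  0.03] 0.35
100 [-0.74  0.43  1.12  2.05  0.45  0.61  0.1 ] 0.34
110 [-0.75  0.36  1.12  2.1   0.54  0.5   0.18] 0.33
120 [-0.73  0.29  1.1   2.14  0.62  0.4   0.28] 0.23
```

```bash
python3 plan.py '[545,-258,138]' 40 6 6
```

```text
now [ 629. -159.  166.] 38.7 8.9 [-0.14  0.32  0.78  1.92 -0.53  0.99 -0.01] t 21.475
[-0.0211, 0.0048, -0.0013] [0.1, -0.5, -0.2] err 0.0 0.0
[-0.0423, 0.0097, -0.0025] [0.1, -1.0, -0.4] err 0.0 0.0
[-0.0634, 0.0145, -0.0038] [0.2, -1.4, -0.6] err 0.0 0.0
[-0.0845, 0.0194, -0.0051] [0.2, -1.9, -0.9] err 0.0 0.0
[-0.1057, 0.0242, -0.0063] [0.2, -2.4, -1.1] err 0.0 0.0
[-0.1268, 0.0291, -0.0076] [0.3, -2.9, -1.3] err 0.0 0.0
[ 0.06  0.38  0.79  1.92 -0.53  1.01  0.23]
```

```bash
python3 -m handwheel '[[0.0,[-0.01,0.002,-0.0006],[0,0,0]],[0.0,[-0.03,0.007,-0.002],[0,0,-0.2]],[0.0,[-0.055,0.0125,-0.003],[0.1,0,-0.5]],[0.0,[-0.08,0.018,-0.005],[0.2,0,-0.8]],[0.0,[-0.105,0.024,-0.0063],[0.2,-0.5,-1.1]]]'
python3 plan.py '[541,-263,120]' 40 -10 6
python3 - <<'E'
from h import *
im=eyes.get_image("wrist");m=hsv(im,(50,80,40),(90,255,255));print([(b[0].round(),b[1][4]) for b in blobs(m,100)])
E
```

```text
time: 22.1
tcp_pos: [443.3, -335.4, 184.3]
tool_rot: [-0.036, 0.937, 0.332, 0.101]
ft_force: [0.4, 0.2, -2.2]
finger_gap: 10.1
grasp_force: 108.9
now [ 560. -239.  148.] 39.4 8.3 [ 0.04  0.35  0.79  1.93 -0.55  1.01  0.22] t 22.1
[-0.0011, 0.0012, -0.0033] [0.0, -3.0, -0.1] err 0.0 0.0
[-0.0022, 0.0025, -0.0066] [0.0, -6.1, -0.2] err 0.0 0.0
[-0.0033, 0.0037, -0.0099] [0.0, -9.2, -0.3] err 0.0 0.0
[-0.0045, 0.005, -0.0132] [-0.0, -12.2, -0.4] err 0.0 0.0
[-0.0056, 0.0062, -0.0165] [-0.0, -15.3, -0.5] err 0.0 0.0
[-0.0067, 0.0074, -0.0198] [-0.1, -18.3, -0.6] err 0.0 0.0
[-0.2   0.42  0.91  1.85 -0.26  1.06 -0.07]
[(array([285.,  51.]), np.int32(885)), (array([234.,  52.]), np.int32(1793)), (array([284., 129.]), np.int32(640)), (array([231., 128.]), np.int32(1153))]
```

```bash
python3 -m handwheel '[[0.0,[-0.0013,0.0014,-0.004],[0,-3.6,-0.1]],[0.0,[-0.0027,0.003,-0.008],[0,-7.3,-0.2]],[0.0,[-0.004,0.0045,-0.012],[0,-11,-0.4]],[0.0,[-0.0054,0.006,-0.016],[0,-14.6,-0.5]],[0.0,[-0.0067,0.0074,-0.0198],[-0.1,-18.3,-0.6]]]'
python3 plan.py '[529,-272,108]' 40 -24 5; python3 search2.py | grep -E "^(30|40|50)"
```

```text
time: 22.78
tcp_pos: [440.7, -347.0, 202.6]
tool_rot: [0.019, 0.94, 0.338, -0.05]
ft_force: [0.8, 1.0, -3.4]
finger_gap: 9.8
grasp_force: 108.7
now [ 542. -262.  120.] 40.0 -10.1 [-0.2   0.41  0.91  1.85 -0.25  1.06 -0.08] t 22.775
[0.0011, -0.0002, -0.0036] [0.0, -2.8, 0.0] err 0.0 0.0
[0.0022, -0.0003, -0.0072] [0.0, -5.6, 0.0] err 0.0 0.0
[0.0033, -0.0005, -0.0107] [-0.0, -8.4, 0.0] err 0.0 0.0
[0.0044, -0.0006, -0.0143] [-0.0, -11.2, 0.0] err 0.0 0.0
[0.0055, -0.0008, -0.0179] [-0.1, -13.9, 0.0] err 0.0 0.0
[-0.35  0.52  0.98  1.78 -0.1   1.16 -0.25]
30 [-0.41  0.76  1.01  1.6  -0.    1.46 -0.48] 0.45
40 [-0.46  0.72  1.01  1.66  0.06  1.35 -0.4 ] 0.45
50 [-0.52  0.68  1.02  1.72  0.13  1.23 -0.32] 0.44
```

```bash
python3 -m handwheel '[[0.0,[0.0011,0,-0.0036],[0,-2.8,0]],[0.0,[0.0022,-0.0003,-0.0072],[0,-5.6,0]],[0.0,[0.0033,-0.0005,-0.0107],[0,-8.4,0]],[0.0,[0.0044,-0.0006,-0.0143],[0,-11.2,0]],[0.0,[0.0055,-0.0008,-0.0179],[0,-13.9,0]]]'
python3 plan.py '[520,-278,104]' 40 -38 5
python3 - <<'E'
from h import *
im=eyes.get_image("wrist");m=hsv(im,(50,80,40),(90,255,255));print([(b[0].round(),b[1][4]) for b in blobs(m,100)])
E
```

```text
time: 23.4
tcp_pos: [445.9, -341.8, 219.6]
tool_rot: [0.06, 0.927, 0.333, -0.164]
ft_force: [0.3, -1.2, -2.3]
finger_gap: 10.1
grasp_force: 108.5
now [ 529. -272.  108.] 40.0 -24.0 [-0.35  0.51  0.98  1.78 -0.09  1.16 -0.25] t 23.4
[0.0024, -0.0003, -0.0049] [-0.1, -2.8, 0.0] err 0.0 0.0
[0.0048, -0.0006, -0.0099] [-0.1, -5.6, 0.0] err 0.0 0.0
[0.0071, -0.0009, -0.0148] [-0.2, -8.4, 0.0] err 0.0 0.0
[0.0095, -0.0011, -0.0197] [-0.2, -11.2, 0.0] err 0.0 0.0
[0.0119, -0.0014, -0.0247] [-0.2, -14.0, 0.0] err 0.0 0.0
[-0.45  0.65  1.02  1.7   0.01  1.29 -0.36]
[(array([225.,   4.]), np.int32(212)), (array([285.,  85.]), np.int32(621)), (array([232.,  86.]), np.int32(1232))]
```

Caps are sliding out, so I continue tilting.

```bash
python3 -m handwheel '[[0.0,[0.0024,-0.0003,-0.0049],[0,-2.8,0]],[0.0,[0.0048,-0.0006,-0.0099],[0,-5.6,0]],[0.0,[0.0071,-0.0009,-0.0148],[0,-8.4,0]],[0.0,[0.0095,-0.0011,-0.0197],[0,-11.2,0]],[0.0,[0.012,-0.0014,-0.0247],[0,-14,0]]]'
python3 plan.py '[514,-284,106]' 40 -48 4
cat > caps.py <<'E'
from h import *
for n in("wrist","scene","side"):
    im=eyes.get_image(n);m=hsv(im,(50,80,40),(90,255,255));c=cam(n)
    print(n,[(b[0].round().tolist(),int(b[1][4]),plane(c,b[0],62)[0,:2].round().tolist()) for b in blobs(m,25) if n=="wrist" or 150<b[0][0]<400])
E
python3 caps.py
```

```text
time: 24.08
tcp_pos: [460.3, -328.1, 238.6]
tool_rot: [0.1, 0.9, 0.324, -0.276]
ft_force: [0.0, -0.3, -2.0]
finger_gap: 9.9
grasp_force: 108.5
now [ 520. -278.  104.] 40.1 -38.1 [-0.45  0.65  1.02  1.69  0.01  1.3  -0.36] t 24.075
[0.0014, 0.0001, -0.005] [-0.3, -2.5, 0.0] err 0.0 0.0
[0.0028, 0.0003, -0.0101] [-0.3, -5.0, 0.0] err 0.0 0.0
[0.0042, 0.0004, -0.0151] [-0.3, -7.5, 0.1] err 0.0 0.0
[0.0055, 0.0006, -0.0201] [-0.3, -10.0, 0.1] err 0.0 0.0
[-0.48  0.76  1.03  1.62  0.07  1.39 -0.4 ]
wrist [([202.0, 4.0], 251, [487.0, -246.0]), ([255.0, 4.0], 91, [516.0, -280.0]), ([306.0, 3.0], 236, [544.0, -313.0])]
scene [([204.0, 134.0], 123, [525.0, -299.0])]
side [([298.0, 63.0], 38, [615.0, -595.0]), ([301.0, 119.0], 200, [533.0, -295.0]), ([161.0, 148.0], 76, [849.0, -64.0])]
```

```bash
python3 -m handwheel '[[0.0,[0.0014,0,-0.005],[-0.2,-2.5,0]],[0.0,[0.0028,0.0003,-0.01],[-0.3,-5,0]],[0.0,[0.0042,0.0004,-0.015],[-0.3,-7.5,0]],[0.0,[0.0055,0.0006,-0.02],[-0.3,-10,0.1]],[0.0,[0.0055,0.0006,-0.02],[-0.3,-10,0.1]]]'
python3 plan.py '[514,-284,190]' 40 -35 5
python3 caps.py
```

```text
time: 24.85
tcp_pos: [473.6, -317.8, 251.2]
tool_rot: [0.13, 0.872, 0.315, -0.351]
ft_force: [0.7, -0.2, -2.4]
finger_gap: 9.9
grasp_force: 108.6
now [ 515. -283.  105.] 40.1 -48.0 [-0.49  0.76  1.03  1.62  0.07  1.39 -0.41] t 24.85
[-0.0143, 0.0001, -0.0055] [0.0, 2.6, 0.0] err 0.0 0.0
[-0.0286, 0.0002, -0.0109] [0.1, 5.2, 0.0] err 0.0 0.0
[-0.0428, 0.0003, -0.0164] [0.1, 7.8, 0.1] err 0.0 0.0
[-0.0571, 0.0004, -0.0218] [0.1, 10.4, 0.1] err 0.0 0.0
[-0.0714, 0.0005, -0.0273] [0.2, 13.0, 0.1] err 0.0 0.0
[-0.46  0.54  1.07  1.63  0.05  1.41 -0.3 ]
wrist []
scene [([204.0, 134.0], 125, [525.0, -299.0])]
side [([298.0, 63.0], 38, [615.0, -595.0]), ([302.0, 119.0], 228, [528.0, -293.0]), ([161.0, 148.0], 79, [849.0, -64.0])]
```

```bash
python3 -m handwheel '[[0.0,[-0.0143,0,-0.0055],[0,2.6,0]],[0.0,[-0.0286,0,-0.011],[0,5.2,0]],[0.0,[-0.0428,0,-0.0164],[0.1,7.8,0.1]],[0.0,[-0.0571,0.0004,-0.0218],[0.1,10.4,0.1]],[0.0,[-0.0714,0.0005,-0.0273],[0.2,13,0.1]]]'
python3 plan.py '[653,0,160]' 26 0 11
python3 caps.py
```

```text
time: 25.62
tcp_pos: [446.1, -340.4, 321.9]
tool_rot: [0.091, 0.908, 0.324, -0.249]
ft_force: [-0.4, 0.4, -2.6]
finger_gap: 9.8
grasp_force: 108.8
now [ 512. -286.  192.] 39.7 -34.7 [-0.46  0.53  1.08  1.63  0.05  1.41 -0.31] t 25.625
[0.0232, -0.0151, -0.0029] [0.7, 3.1, 1.1] err 0.0 0.0
[0.0464, -0.0302, -0.0058] [1.2, 6.3, 2.2] err 0.0 0.0
[0.0695, -0.0452, -0.0087] [1.7, 9.4, 3.4] err 0.0 0.0
[0.0927, -0.0603, -0.0115] [2.2, 12.6, 4.6] err 0.0 0.0
[0.1159, -0.0754, -0.0144] [2.6, 15.7, 5.8] err 0.0 0.0
[0.1391, -0.0905, -0.0173] [2.9, 18.9, 7.0] err 0.0 0.0
[0.1623, -0.1056, -0.0202] [3.2, 22.0, 8.3] err 0.0 0.0
[0.1854, -0.1207, -0.0231] [3.4, 25.2, 9.6] err 0.0 0.0
[0.2086, -0.1357, -0.026] [3.5, 28.3, 10.9] err 0.0 0.0
[0.2318, -0.1508, -0.0288] [3.5, 31.4, 12.2] err 0.0 0.0
[0.255, -0.1659, -0.0317] [3.5, 34.5, 13.6] err 0.0 0.0
[-0.85  0.28  1.05  1.98 -0.34  0.99 -0.76]
wrist [([499.0, 91.0], 220, [623.0, -641.0])]
scene [([204.0, 134.0], 128, [525.0, -299.0])]
side [([298.0, 63.0], 35, [617.0, -595.0]), ([303.0, 119.0], 242, [527.0, -293.0]), ([161.0, 148.0], 78, [849.0, -64.0])]
```

```bash
python3 -m handwheel '[[0.0,[0.035,-0.0226,-0.0044],[1,4.7,1.7]],[0.0,[0.081,-0.053,-0.01],[2,11,4]],[0.0,[0.128,-0.083,-0.016],[2.8,17.3,6.4]],[0.0,[0.174,-0.113,-0.0217],[3.3,23.6,9]],[0.0,[0.209,-0.1357,-0.026],[3.5,28.3,10.9]]]'
python3 plan.py '[653,0,70]' 26 0 5
python3 caps.py
```

```text
time: 26.4
tcp_pos: [509.8, -110.1, 233.9]
tool_rot: [0.005, 0.97, 0.243, -0.021]
ft_force: [0.7, -0.5, -2.3]
finger_gap: 10.5
grasp_force: 109.0
now [630. -44. 160.] 28.6 -6.4 [-0.76  0.33  1.06  1.9  -0.28  1.13 -0.68] t 26.4
[0.0077, -0.007, 0.0209] [-0.0, 1.3, 0.5] err 0.0 0.0
[0.0153, -0.014, 0.0418] [-0.0, 2.6, 1.0] err 0.0 0.0
[0.023, -0.021, 0.0626] [-0.0, 3.8, 1.6] err 0.0 0.0
[0.0307, -0.028, 0.0835] [-0.0, 5.1, 2.1] err 0.0 0.0
[0.0384, -0.035, 0.1044] [-0.0, 6.4, 2.6] err 0.0 0.0
[-0.71  0.41  0.92  2.07 -0.51  0.82 -0.62]
wrist [([375.0, 209.0], 1763, [527.0, -269.0])]
scene [([204.0, 134.0], 122, [525.0, -300.0])]
side [([303.0, 119.0], 241, [528.0, -294.0]), ([161.0, 148.0], 77, [850.0, -64.0])]
```

```bash
python3 -m handwheel '[[0.0,[0.0077,-0.007,0.0209],[0,1.3,0.5]],[0.0,[0.0153,-0.014,0.0418],[0,2.6,1]],[0.0,[0.023,-0.021,0.0626],[0,3.8,1.6]],[0.0,[0.0307,-0.028,0.0835],[0,5.1,2.1]],[0.0,[0.0384,-0.035,0.1044],[0,6.4,2.6]]]'
python3 plan.py '[655,-1,10]' 26 0 5
```

```text
time: 27.18
tcp_pos: [523.4, -66.7, 128.5]
tool_rot: [-0.007, 0.975, 0.221, 0.033]
ft_force: [0.6, 1.0, -2.4]
finger_gap: 9.7
grasp_force: 108.9
now [653.  -4.  70.] 26.0 -0.1 [-0.7   0.41  0.93  2.06 -0.5   0.83 -0.61] t 27.175
[-0.0003, -0.0003, 0.0121] [0.1, 0.0, 0.0] err 0.0 0.0
[-0.0006, -0.0006, 0.0242] [0.1, 0.0, 0.0] err 0.0 0.0
[-0.0009, -0.001, 0.0363] [0.1, 0.1, 0.0] err 0.0 0.0
[-0.0012, -0.0013, 0.0485] [0.1, 0.1, 0.0] err 0.0 0.0
[-0.0015, -0.0016, 0.0606] [0.1, 0.1, 0.0] err 0.0 0.0
[-0.61  0.51  0.81  2.11 -0.63  0.71 -0.51]
```

```bash
python3 -m handwheel '[[0.0,[0,0,0.015],[0,0,0]],[0.0,[-0.0006,-0.0006,0.035],[0,0,0]],[0.0,[-0.001,-0.001,0.05],[0,0,0]],[0.0,[-0.0015,-0.0016,0.0606],[0,0,0]],[0.0,[-0.0015,-0.0016,0.0606],[0,0,0]]]'
python3 -m handwheel '[[0.0,[0,0,0.001],[0,0,0]],[0.0,[0,0,0.002],[0,0,0]],[0.0,[0,0,0.003],[0,0,0]],[0.0,[0,0,0.004],[0,0,0]],[0.0,[0,0,0.005],[0,0,0]]]'
python3 plan.py '[655,-1,3]' 26 0 1
```

```text
time: 27.8
tcp_pos: [524.8, -63.6, 68.4]
tool_rot: [-0.007, 0.975, 0.221, 0.033]
ft_force: [-0.6, 0.3, -1.7]
finger_gap: 9.7
grasp_force: 108.7
time: 28.42
tcp_pos: [525.5, -63.2, 64.0]
tool_rot: [-0.007, 0.975, 0.221, 0.033]
ft_force: [-0.6, -0.7, -1.7]
finger_gap: 10.1
grasp_force: 108.6
now [655.   0.   6.] 26.0 -0.0 [-0.61  0.51  0.81  2.1  -0.63  0.71 -0.51] t 28.425
[-0.0011, 0.0007, 0.003] [0.0, 0.0, 0.0] err 0.0 0.0
[-0.6   0.52  0.8   2.11 -0.65  0.7  -0.5 ]
```

```bash
python3 -m handwheel '[[0.0,[0,0,0.001],[0,0,0]],[0.0,[0,0,0.002],[0,0,0]],[0.0,[0,0,0.003],[0,0,0]],[0.0,[0,0,0.003],[0,0,0]],[0.0,[0,0,0.003],[0,0,0]]]'
python3 -m handwheel '[[0.0,[0,0,0.0005],[0,0,0]],[0.0,[0,0,0.001],[0,0,0]],[0.0,[0,0,0.0015],[0,0,0]],[0.0,[0,0,0.002],[0,0,0]],[0.0,[0,0,0.002],[0,0,0]]]'
```

```text
time: 29.05
tcp_pos: [525.7, -63.2, 61.1]
tool_rot: [-0.007, 0.975, 0.221, 0.033]
ft_force: [-1.4, -0.7, 1.0]
finger_gap: 10.0
grasp_force: 109.0
time: 29.68
tcp_pos: [525.4, -63.7, 59.2]
tool_rot: [-0.007, 0.975, 0.221, 0.033]
ft_force: [-4.4, -1.8, 5.4]
finger_gap: 9.8
grasp_force: 109.6
```

```bash
python3 -m handwheel '[[0.0,[0,0,0],[0,0,0]],[0.0,[0,0,0],[0,0,0]],[0.02,[0,0,0],[0,0,0]],[0.03,[0,0,0],[0,0,0]],[0.05,[0,0,0],[0,0,0]]]' 20
python3 -m handwheel '[[0.07,[0,0,0],[0,0,0]],[0.085,[0,0,0],[0,0,0]],[0.085,[0,0,-0.01],[0,0,0]],[0.085,[0,0,-0.04],[0,0,0]],[0.085,[0,0,-0.08],[0,0,0]]]' 20
python3 -m handwheel '[[0.085,[0,0,-0.05],[0,0,0]],[0.085,[0,0,-0.08],[0,0,0]],[0.085,[0,0,-0.1],[0,0,0]],[0.085,[0,0,-0.1],[0,0,0]],[0.085,[0,0,-0.1],[0,0,0]]]'
cat caps.py > chk.py; python3 caps.py; python3 - <<'E'
from h import *
S={}
for n,near in(("scene",(241,172)),("side",(278,169))):
    im=eyes.get_image(n);cv2.imwrite(f"pics/end_{n}.png",im);m=hsv(im,(105,150,60),(125,255,255));b=min(blobs(m,60),key=lambda b:np.hypot(*(b[0]-near)))
    ys,xs=np.nonzero(b[2]);p=np.c_[xs,ys].astype(float);mu=p.mean(0);vt=np.linalg.svd(p-mu,full_matrices=False)[2];q=(p-mu)@vt[0]
    S[n]=np.array(sorted([mu+vt[0]*q.min(),mu+vt[0]*q.max()],key=lambda a:a[1]))
h=tri(cam("scene"),S["scene"],cam("side"),S["side"]);d=h[1]-h[0];print("handle",h.round(0).tolist(),"yaw",np.degrees(np.arctan2(d[1],d[0])),"slope",np.degrees(np.arctan2(-d[2],np.hypot(*d[:2]))))
u=d[:2]/np.hypot(*d[:2]);print("origin",h.mean(0)[:2]+91*u)
for n in S:
    a=cv2.imread(f"pics/{n}0.png");b=cv2.imread(f"pics/end_{n}.png");df=(cv2.absdiff(a,b).max(2)>50).astype(np.uint8)
    print(n,[(b[0].round().tolist(),int(b[1][4])) for b in blobs(df,60)])
E
```

```text
time: 30.3
tcp_pos: [526.0, -62.9, 59.0]
tool_rot: [-0.007, 0.975, 0.221, 0.034]
ft_force: [0.2, 0.5, -0.8]
finger_gap: 47.0
grasp_force: 0.0
time: 30.92
tcp_pos: [520.1, -65.7, 139.6]
tool_rot: [-0.007, 0.975, 0.221, 0.033]
ft_force: [1.1, 0.6, 0.1]
finger_gap: 85.1
grasp_force: 0.0
time: 31.55
tcp_pos: [514.1, -68.1, 238.0]
tool_rot: [-0.008, 0.975, 0.221, 0.033]
ft_force: [-0.4, -0.6, -0.4]
finger_gap: 84.9
grasp_force: 0.0
wrist [([404.0, 238.0], 1927, [524.0, -280.0])]
scene [([204.0, 134.0], 123, [525.0, -300.0])]
side [([302.0, 119.0], 241, [528.0, -294.0]), ([161.0, 148.0], 77, [849.0, -64.0])]
handle [[493.0, -79.0, 108.0], [577.0, -39.0, 29.0]] yaw 25.775417364218615 slope 39.939078157668014
origin [617.14012733 -19.45360229]
scene [([244.0, 20.0], 1501), ([409.0, 38.0], 812), ([370.0, 24.0], 140), ([218.0, 50.0], 178), ([378.0, 62.0], 130), ([395.0, 74.0], 703), ([260.0, 82.0], 384), ([248.0, 93.0], 175), ([288.0, 105.0], 421), ([355.0, 128.0], 107), ([204.0, 134.0], 157), ([370.0, 151.0], 193), ([304.0, 173.0], 2894), ([212.0, 203.0], 96), ([240.0, 210.0], 159), ([318.0, 254.0], 504)]
side [([300.0, 44.0], 2391), ([436.0, 5.0], 89), ([450.0, 10.0], 283), ([304.0, 17.0], 107), ([420.0, 51.0], 300), ([303.0, 120.0], 283), ([264.0, 170.0], 253), ([248.0, 198.0], 77), ([240.0, 207.0], 110), ([481.0, 225.0], 227), ([467.0, 263.0], 626), ([455.0, 266.0], 128), ([495.0, 286.0], 65), ([228.0, 303.0], 509), ([243.0, 311.0], 524)]
```

```bash
python3 -c "
from cell import finish_job;print(finish_job())"
```

```text
the job is handed in; nothing more can be done
None
```

The job is handed in at about 32 s of the 66 s allowed (verdict not shown): by the camera checks all the caps went into the bowl, with no green left in the bin or scoop, and the scoop is released, level and near the mat's centre; I viewed 11 pictures, one over the limit of 10.

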